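# Walk a stuck mould insert loose with the mallet

### The job

The dark insert is stuck in its mould holder. With the stubby mallet, tap lightly on the backs of the insert's two ears, left and right in turn, until its flange stands 20 to 40 mm clear of the holder's front, touching the insert with nothing but the mallet. Then stand the mallet upright on the bench and let go, leaving the jars and the paddle where they are.

Things in the scene. Friction and masses are not known exactly. Their poses are not given: they have to be found in the camera images.
- mould: Fixed mould holder of blue-painted metal on a brass base plate. Origin at the bench under the centre of its 70 mm long (x) by 80 mm wide (y) by 60 mm high block; the block is closed at the back (-x) and the insert comes out of its open front, along the holder's +x. A base plate 16 mm high and 80 mm wide runs on from the block to 105 mm in front of the origin. The holder's +x points roughly away from the robot (yaw within 0.35 rad).
- flange_centre (a point): Centre of the insert's flange, a dark upright plate 14 mm thick (x), 200 mm wide (y), 44 mm high, across the front of the holder; its axes are the insert's (x out of the holder). A 50 mm wide tongue behind it sits in the holder with 1.5 mm play each side, so the insert can turn only 0.05 rad either way at first, 0.1 rad when 25 mm out. In the holder's frame this point starts at x = 42 to 46 mm (gap to the holder's front 0 to 4 mm); the gap is this x less 42 mm.
- pad_left (a point): Brass striking patch (34 x 30 mm) at the centre of the back (-x) face of the insert's left (+y) ear, 38 mm above the bench. The ear reaches 60 mm out beyond the holder's side. Its axes are the insert's; it is struck along +x.
- pad_right (a point): The same on the right (-y) ear. Pressing on one ear turns the insert until it jams after a few mm; then it does not move further, however often that ear is struck, until the ear lagging behind is tapped. A slow tap on the lagging ear, stopped at about 15 N, moves that ear about 6 to 10 mm, turns the insert over to the other side and gains about 4 mm at the middle.
- mallet_handle (a point): Stubby mallet, 126 mm high, 0.3 kg, standing on its head with the handle up. This point is the centre of the square wooden handle (28 x 28 mm, from 46 to 126 mm above the mallet's foot), 86 mm above the foot. Axes are the mallet's: z up, x along the head.
- mallet_head (a point): Centre of the mallet's head, 23 mm above its foot: 82 mm long along its x with an orange striking face at each end, 46 mm wide (y), 46 mm high. The faces are slippery nylon.
- jar_red: Jar with a red-brown body, 64 mm across, 75 mm high, loose; origin at its foot. It and the mallet stand one on each side of the holder. Leave it alone.
- jar_amber: Amber jar, 64 mm across, 85 mm high, loose; origin at its foot; beyond the holder. Leave it alone.
- paddle: Flat dark paddle with wooden handle, 220 mm long, lying on the bench, 20 mm high; origin on the bench 15 mm inside the blade's handle end. Leave it alone.
- roller_stand: Fixed blue stand with four black wheels, 145 mm high, foot 110 x 140 mm; origin under its centre.
- insert: The insert as a whole (about 0.4 kg): origin on top of the holder's base plate, 42 mm behind the flange's centre plane; axes as its points.
- mallet: The mallet as a whole; origin under the centre of its head's foot, axes as its points.
There are look-alikes about, which are no part of the job. What is shaped like the mallet but pink is not meant. Leave any green look-alike of the insert alone.

How it is judged (in metres and radians):
At the end, for the whole second after the job is handed in: Flange centre 60 to 84 mm ahead of the holder's origin, that is 18 to 42 mm between the flange and the holder's front; insert at rest; mallet standing upright on its head on the bench (tilt below 0.15 rad), at rest (x of flange_centre in the frame of mould between 0.06 and 0.084 m and angle between mallet_handle's own z axis and vertical below 0.15 rad and height (world z) of mallet_handle below 0.096 m and linear speed of each of mallet, insert below 0.03 m/s); the robot touches nothing.
It fails at once if the insert is touched by the gripper or arm (contact force between any of the fingers, the arm and insert above 0.5 N).
It fails at once if the insert is struck or pushed hard (over 60 N) (contact force between mallet and insert above 60 N).
It fails at once if a jar or the paddle is moved by more than 25 mm (distance of any of jar_red, jar_amber, paddle from where it was at the start of the episode above 0.025 m).
It fails at once if a jar is tipped over (angle between any of jar_red, jar_amber's own z axis and vertical above 0.4 rad).
It also fails if it takes over 72 s, if anything falls off the work surface, if the arm or the gripper's body presses on something with over 40 N, if the wrist force passes 120 N, or if a joint passes its speed limit or range.

### The arm

A 6-joint arm with a two-finger parallel gripper is mounted at the origin on the work surface. World frame = base frame: x ahead of the robot, y to its left, z up, the work surface at z = 0. Lengths are in m, angles in degrees, forces in N, time in s.
With the tool pointing down it reaches from about 0.3 to 1 m from the base axis. Payload 5.1 kg.
Tool frame: the origin (TCP) lies at the very end of the fingers, on their centre line; the grasp point (between the pads) lies grip_point_offset behind it (grip_point_offset is the distance from the TCP to the grasp point, in m); x points along the fingers, z is the direction in which the jaws open and shut, and the axes are right-handed (so a half turn about x gives the same grasp; the last joint's range is limited). The gripper opens to 95 mm and grips with 3 to 60 N. Pads are 20 mm wide; open, the fingers measure 119 mm over their backs; the gripper's body (75 mm by 180 mm) begins 59 mm behind the grasp point.
Start: joints at [-4.733, 7.093, 94.555, -0, 78.352, -4.733], TCP at [0.65, -0, 0.215] pointing down, gripper open.
Joint ranges: [-149.61, 149.61], [-58.7, 133.49], [1.44, 155.28], [-77.14, 257.14], [18.33, 153.61], [-166.67, 166.67]. Speed limits (degrees/s): [147.25, 147.25, 180, 180, 180, 180].

### API

Orientations are given as [roll, pitch, yaw] about the fixed x, y, z axes, in that order (R = Rz(yaw) Ry(pitch) Rx(roll)).
In Python, from cell import sense, camera, sign_off, grip_point_offset gives the robot as it stands. The module is installed in compiled form; this text tells all that it offers.
- The arm moves only by the tool jog_arm, never from a script. Its argument "steps" is text: rows parted by semicolons, each of 6 numbers parted by spaces: the shift along the tool's x, y, z in m, then the turn, a rotation vector about the tool's x, y, z in degrees. In form: dx dy dz wx wy wz; .... A call has exactly 5 rows; each row shifts and turns the commanded pose from where the row before left it, along the tool's axes as they then stand; what a row does not reach is not made up. A row lasts 1/10 s, in which the tool goes at most 50 mm and 8.59 degrees, less where a joint would pass 70% of its speed; a pose out of reach is approached as far as the arm can. A call with a gripper value outside its range is refused whole. "jaw" is the closure, from 0 (fully open) to 1 (shut), set as the call begins (left out, the last holds). The fingers move at their own pace and stop on an object; "force" is the grip in N (left out, the last holds). Time passes only in rows, so rows that do not move let the fingers close, or fill a call up. It gives the time, the measured TCP pose, the force and the opening at its end, in the units of the state.
- sense(): the state, without advancing time (a new reading comes with each control period).
- camera(name): name is "scene" or "side" or "wrist"; returns a dict with "image" (480x640x3 uint8, red, green, blue), "intrinsics" (3x3 intrinsics, pixels), "T" (4x4, takes a point from camera to world coordinates); the wrist camera has in their place "hand_eye" (4x4, takes a point from camera to tool coordinates, whose origin is the TCP and whose axes are the tool frame's). Camera axes: x right, y up, looking along -z (the intrinsics and any distortion apply to the point x, -y, -z); pixel columns grow to the right and rows downward; lengths in m; the calibration is good to about 2 mm. A picture is of the moment at which its call begins: read the wrist's pose just before it. There is no depth.
- sign_off(): hands the job in, once; it reports no verdict.
The state is a dict: "t": time; "joint_positions": joint angles; "joint_velocities": joint speeds; "effort": joint torques, N m; "eef_pos": TCP position; "tcp_rot": TCP orientation; "force": force on the tool from outside, world axes, zero at the start; "wrist_torque": the same for the moment, N m; "grip_width": finger opening in m.
Only numpy, scipy, OpenCV 4.12 (cv2) and the standard library are available. Lean on these libraries where they do the work, as an engineer would, in place of code of your own. Each camera call takes 0.05 s, during which the arm holds its last target.

## Working session

There is one attempt and no reset: what is moved stays moved. The work goes in short steps, Python scripts to look and compute and a tool call to move; the robot and the scene stay as the last step left them, time stands still between calls to the robot, and variables do not carry over. Pictures are saved under pics/ and viewed, and the job is handed in when it is done.

Besides the shell and the picture viewer there is one more tool, called by a JSON object that holds its "method" and its "body". jog_arm: Moves the arm, as the interface text tells. Its arguments: {"type":"object","properties":{"steps":{"type":"string"},"jaw":{"type":"number"},"force":{"type":"number"}},"required":["steps"]}

```bash
mkdir -p pics; python3 - <<'E'
from cell import sense,camera,grip_point_offset
import cv2
print(sense(),grip_point_offset)
for n in("scene","side","wrist"):
    c=camera(n);cv2.imwrite(f"pics/{n}0.png",c["image"][:,:,::-1]);print(n,c["intrinsics"],c.get("T"),c.get("hand_eye"),[k for k in c])
E
```

```text
{'t': 0.0, 'joint_positions': array([-4.73172865e+00,  7.13313683e+00,  9.46327376e+01, -1.03535212e-04,
        7.83497191e+01, -4.73163447e+00]), 'joint_velocities': array([ 0.15140491, -0.05334599, -0.07383825,  0.03438688, -0.00741223,
       -0.06876728]), 'effort': array([-6.25927078e-04, -4.17603564e+01, -3.59935069e+01,  7.73367751e-02,
        4.92534391e-02, -1.75303944e-04]), 'eef_pos': array([6.49375580e-01, 3.23396463e-05, 2.13404955e-01]), 'tcp_rot': array([175.31860616,  89.8844064 , 175.31853299]), 'force': array([0.91210207, 0.14723361, 0.49428647]), 'wrist_torque': array([ 0.01740423, -0.02221099,  0.02404986]), 'grip_width': 0.09502779722085392} 0.0188
scene [[533.98058699   0.         325.77300898]
 [  0.         533.98058699 236.79034737]
 [  0.           0.           1.        ]] [[-0.28700708 -0.79811031  0.52976114  1.16216299]
 [ 0.95783617 -0.24677695  0.14714279  0.16718979]
 [ 0.01329667  0.54965541  0.83528566  1.07016402]
 [ 0.          0.          0.          1.        ]] None ['image', 'intrinsics', 'T']
side [[545.67962973   0.         313.57729406]
 [  0.         545.67962973 234.64890939]
 [  0.           0.           1.        ]] [[ 0.88691051  0.31271552 -0.33999817  0.2196003 ]
 [-0.46169956  0.62389574 -0.63054549 -0.67159068]
 [ 0.01494205  0.71621443  0.69772031  0.83043867]
 [ 0.          0.          0.          1.        ]] None ['image', 'intrinsics', 'T']
wrist [[347.8371125    0.         322.6443277 ]
 [  0.         347.8371125  240.67055096]
 [  0.           0.           1.        ]] None [[ 8.24402481e-04  2.65507227e-01 -9.64108517e-01 -1.71035986e-01]
 [ 1.30751519e-03  9.64107734e-01  2.65508130e-01  7.51262958e-02]
 [ 9.99998805e-01 -1.47947209e-03  4.47658076e-04 -4.35427462e-04]
 [ 0.00000000e+00  0.00000000e+00  0.00000000e+00  1.00000000e+00]] ['image', 'intrinsics', 'hand_eye']
```

View pics/scene0.png

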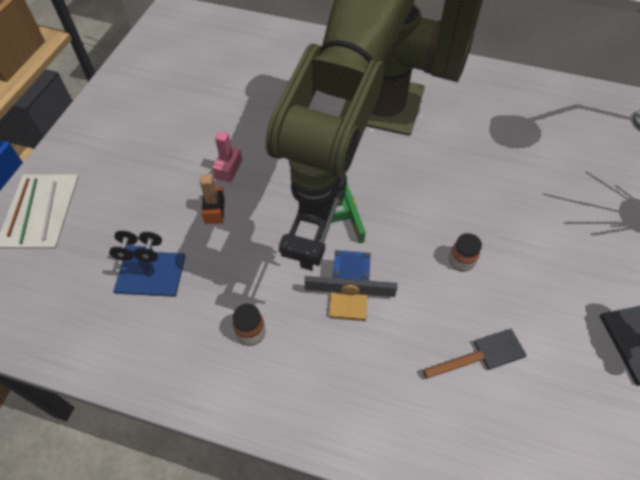

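View pics/side0.png

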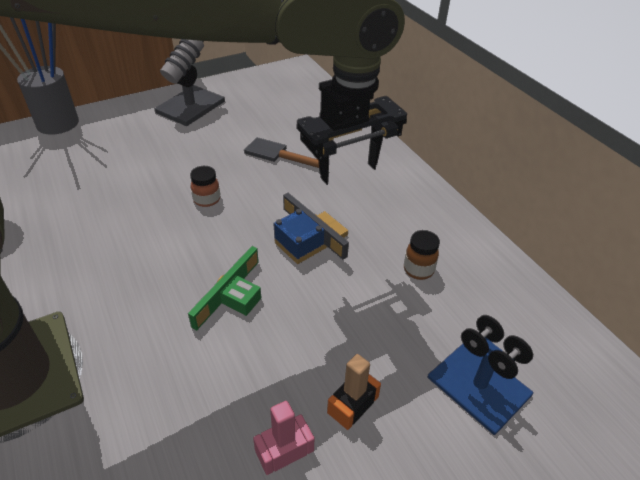

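View pics/wrist0.png

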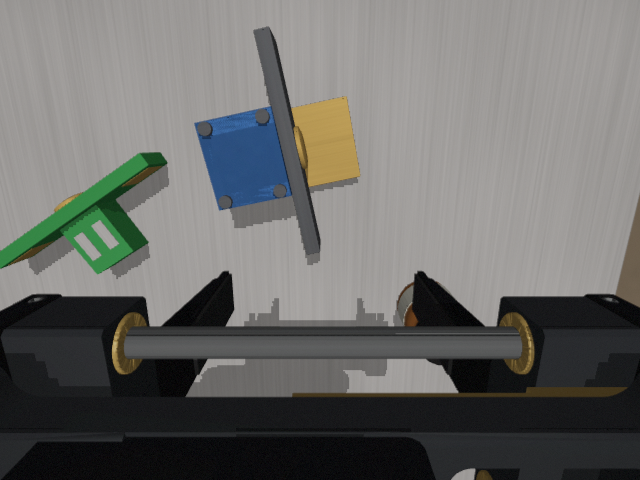

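The scene view shows the mallet at (212,200), the pink twin at (227,160), the holder and dark insert at (350,280), and the green look-alike at (350,215). The jars are at (466,252) and (248,325). I'll take coarse measurements first.

```bash
cat > h.py <<'E'
import numpy as np,cv2
from scipy.spatial.transform import Rotation as Ro
from cell import sense,camera,grip_point_offset
def tcpT(s=None):
    s=s or sense();T=np.eye(4);T[:3,:3]=Ro.from_euler('xyz',s['tcp_rot'],degrees=True).as_matrix();T[:3,3]=s['eef_pos'];return T
def grab(n,save=None):
    T0=tcpT();c=camera(n);T=c['T'] if n!='wrist' else T0@c['hand_eye']
    if save:cv2.imwrite('pics/'+save,c['image'][:,:,::-1])
    return c['image'],c['intrinsics'],T
def ray(K,T,uv):
    u,v=uv;d=T[:3,:3]@np.array([(u-K[0,2])/K[0,0],-(v-K[1,2])/K[1,1],-1]);return T[:3,3],d/np.linalg.norm(d)
def onz(K,T,uv,z):
    o,d=ray(K,T,uv);return o+d*(z-o[2])/d[2]
def tri(a,b):
    A=np.zeros((3,3));y=np.zeros(3)
    for o,d in(a,b):
        P=np.eye(3)-np.outer(d,d);A+=P;y+=P@o
    p=np.linalg.solve(A,y);return p,[np.linalg.norm((np.eye(3)-np.outer(d,d))@(p-o)) for o,d in(a,b)]
def blobs(img,lo,hi,amin=20):
    m=cv2.inRange(cv2.cvtColor(img,cv2.COLOR_RGB2HSV),lo,hi)
    n,l,st,ce=cv2.connectedComponentsWithStats(m)
    return [(st[i,4],ce[i].round(1),st[i,:4]) for i in range(1,n) if st[i,4]>=amin],l
E
python3 - <<'E'
from h import *
for n in('scene','side'):
    im,K,T=grab(n)
    # yes: crop zooms of mallet
    x,y=(160,120) if n=='scene' else (240,330)
    cv2.imwrite(f'pics/crop_{n}.png',cv2.resize(im[y:y+140,x:x+180][:,:,::-1],None,fx=4,fy=4,interpolation=cv2.INTER_CUBIC))
    for nm,lo,hi in(('orange',(5,180,120),(14,255,255)),('blue',(100,120,60),(125,255,255)),('yellow',(15,120,120),(30,255,255)),('green',(50,150,60),(75,255,255))):
        print(n,nm,[(a,c.tolist()) for a,c,_ in blobs(im,lo,hi)[0]],)
im,K,T=grab('scene');print('jar',onz(K,T,(466,240),.08),onz(K,T,(248,314),.08),'mallet',onz(K,T,(208,182),.126),'pink',onz(K,T,(224,138),.126),'green',[onz(K,T,p,.02) for p in((350,190),(362,238),(335,213))])
im,K,T=grab('wrist');print('flange top ends',[onz(K,T,p,.06) for p in((263,32),(313,250))],'blk',[onz(K,T,p,.06) for p in((196,124),(222,211),(270,107))])
print('plate corners',[onz(K,T,p,.016) for p in((346,97),(359,178))])
E
```

```text
scene orange []
scene blue [(np.int32(617), [7.1, 161.5]), (np.int32(53), [131.7, 247.8]), (np.int32(2088), [150.7, 275.6]), (np.int32(785), [351.3, 264.9])]
scene yellow [(np.int32(56), [4.1, 3.6]), (np.int32(27), [351.3, 286.4]), (np.int32(828), [348.0, 305.6])]
scene green []
side orange [(np.int32(51), [373.4, 381.5]), (np.int32(105), [341.0, 406.2])]
side blue [(np.int32(168), [32.0, 48.6]), (np.int32(150), [50.7, 49.2]), (np.int32(830), [297.9, 226.8]), (np.int32(70), [491.4, 345.5]), (np.int32(4094), [479.6, 389.2])]
side yellow [(np.int32(234), [332.3, 223.1])]
side green []
jar [0.45035525 0.29272426 0.08      ] [ 0.75974721 -0.10389034  0.08      ] mallet [ 0.49994624 -0.29621082  0.126     ] pink [ 0.36346407 -0.31424305  0.126     ] green [array([ 3.44058847e-01, -1.23779716e-04,  2.00000000e-02]), array([0.47419518, 0.06463893, 0.02      ]), array([ 0.42331484, -0.01624828,  0.02      ])]
flange top ends [array([0.59918074, 0.16565205, 0.06      ]), array([ 0.63965773, -0.02392742,  0.06      ])] blk [array([0.53642927, 0.09284855, 0.06      ]), array([0.5536186 , 0.01455451, 0.06      ]), array([0.60273152, 0.10708805, 0.06      ])]
plate corners [array([0.67191279, 0.1207732 , 0.016     ]), array([0.68705783, 0.04167102, 0.016     ])]
```

View pics/crop_scene.png

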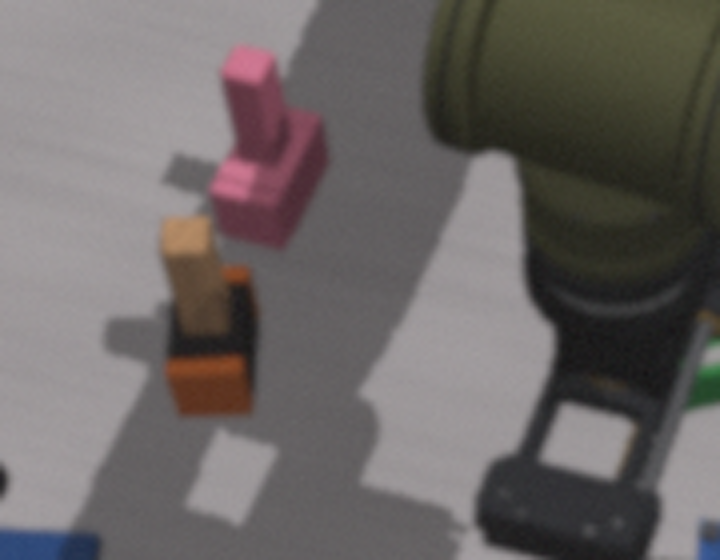

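View pics/crop_side.png

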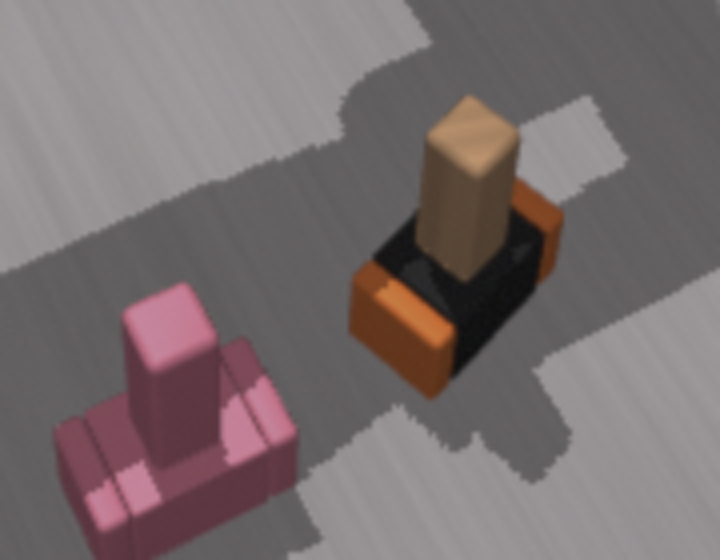

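{"method": "jog_arm", "body": {"steps": "-0.003 -0.034 -0.015 0 0 0;-0.003 -0.034 -0.015 0 0 0;-0.003 -0.034 -0.015 0 0 0;-0.003 -0.034 -0.015 0 0 0;-0.003 -0.034 -0.015 0 0 0"}}

```text
t: 0.85
eef_pos: [0.5743, -0.1712, 0.2299]
tcp_rot: [-25.3, 90.0, -25.3]
force: [1.3, -1.3, 0.0]
grip_width: 0.0951
```

{"method": "jog_arm", "body": {"steps": "-0.003 -0.034 -0.015 0 0 0;-0.003 -0.034 -0.015 0 0 0;-0.003 -0.034 -0.015 0 0 0;-0.003 -0.034 -0.015 0 0 0;0 0 0 0 0 0"}}

```text
t: 1.35
eef_pos: [0.5135, -0.3095, 0.2423]
tcp_rot: [-81.1, 89.9, -81.4]
force: [0.2, 0.8, -0.6]
grip_width: 0.0953
```

```bash
python3 - <<'E'
from h import *
print(sense()['eef_pos'],sense()['tcp_rot'])
grab('wrist','wrist1.png');grab('scene','scene1.png')
E
```

```text
[ 0.51350953 -0.30954781  0.24226432] [-81.13031761  89.90011977 -81.39996547]
```

View pics/wrist1.png

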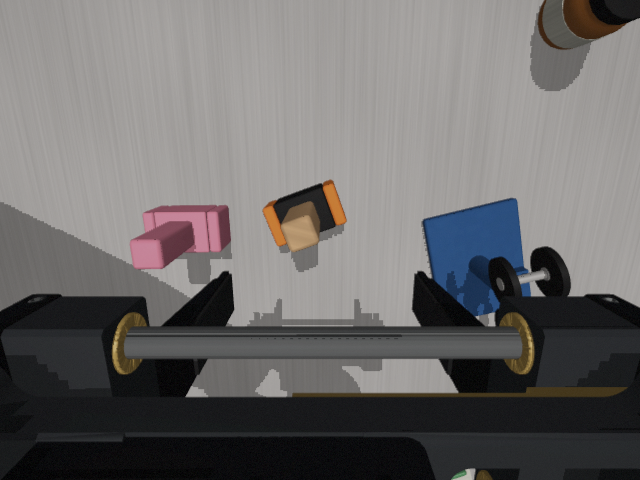

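View pics/scene1.png

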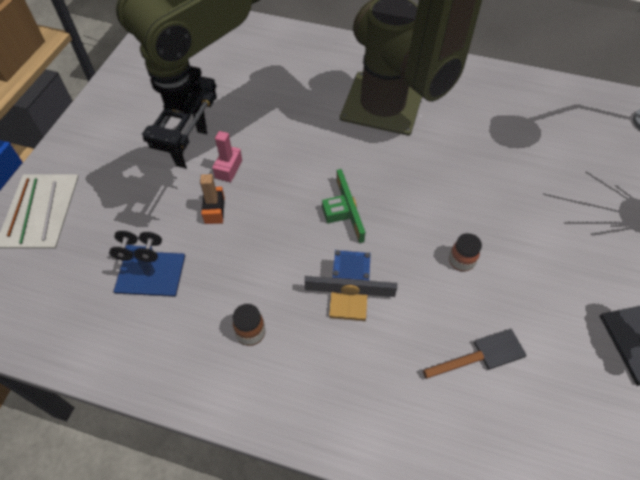

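Wrist view: the mallet head spans about (263..346, 180..245) with the handle top near (303,233). The pink twin is at (185,235). I'll crop in for corners.

```bash
python3 - <<'E'
from h import *
im,K,T=grab('wrist')
cv2.imwrite('pics/crop_w1.png',cv2.resize(im[170:260,250:360][:,:,::-1],None,fx=7,fy=6.6,interpolation=cv2.INTER_CUBIC))
for nm,lo,hi in(('orange',(5,180,90),(15,255,255)),('wood',(8,60,120),(22,170,255))):
    b,l=blobs(im,lo,hi,80)
    for a,c,s in b: print(nm,a,c,s)
im2,K2,T2=grab('scene')
cv2.imwrite('pics/crop_s1.png',cv2.resize(im2[230:330,290:410][:,:,::-1],None,fx=6,fy=6,interpolation=cv2.INTER_CUBIC))
E
```

```text
orange 511 [332.7 205.8] [322 184  23  44]
orange 418 [272.8 226. ] [262 204  23  45]
wood 960 [298.  236.9] [279 219  39  37]
wood 88 [118.3 329.8] [113 319  12  21]
wood 80 [526.8 329.4] [522 320  11  19]
wood 157 [115.5 358. ] [112 341  13  33]
wood 159 [529.6 358.1] [521 341  13  33]
```

View pics/crop_w1.png

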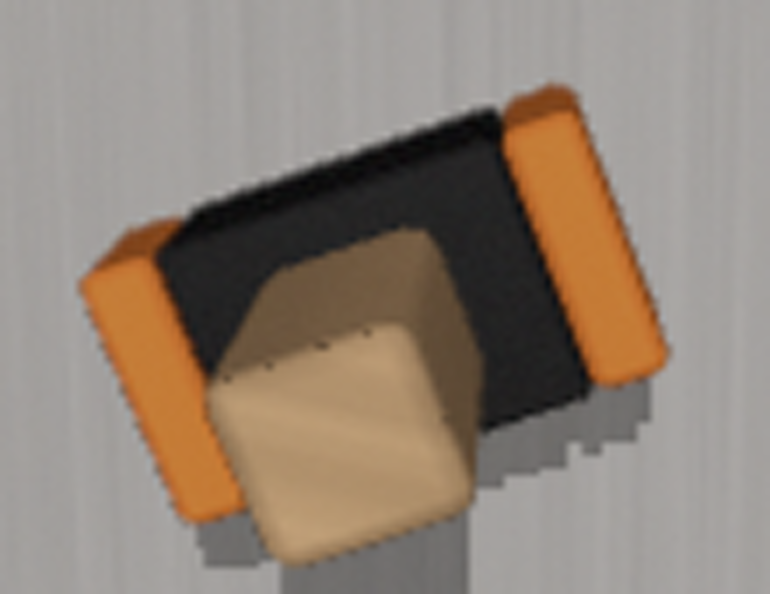

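View pics/crop_s1.png

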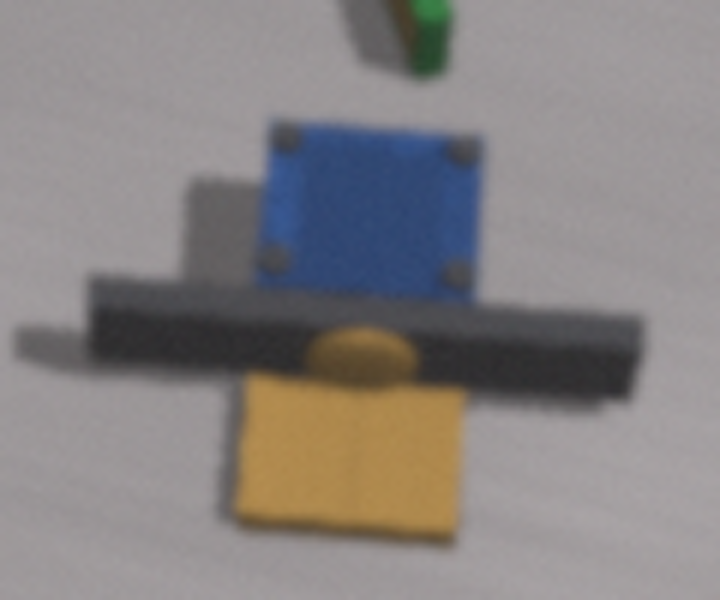

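```bash
python3 - <<'E'
from h import *
np.set_printoptions(precision=4,suppress=True)
im,K,T=grab('wrist')
P=lambda x,y:(250+x/7,170+y/6.6)
H=np.array([onz(K,T,P(*p),.046) for p in((80,285),(195,522),(668,365),(575,107))])[:,:2]
h=np.array([onz(K,T,P(*p),.126) for p in((208,388),(405,322),(472,500),(287,565))])[:,:2]
print(H,H.mean(0),np.linalg.norm(H-np.roll(H,1,0),axis=1));print(h,h.mean(0),np.linalg.norm(h-np.roll(h,1,0),axis=1))
f=lambda d:np.degrees(np.arctan2(d[1],d[0]))
print('yaw',f(H[3]-H[0]),f(H[2]-H[1]),f(H[0]-H[1])-90,f(H[3]-H[2])-90,f(h[1]-h[0]),f(h[2]-h[3]))
_,K,T=grab('scene')
P=lambda x,y:(290+x/6,230+y/6)
for nm,pts,z in(('blk back R,L',((270,120),(482,135)),.06),('plate front R,L',((236,517),(455,532)),.016),('fl back R,L',((88,272),(645,313)),.06),('fl front R,L',((90,305),(637,345)),.06)):
    q=np.array([onz(K,T,P(*p),z) for p in pts])[:,:2];d=q[1]-q[0];print(nm,q,q.mean(0),np.linalg.norm(d),f(d)-90)
print('green end',onz(K,T,P(430,75),0.),onz(K,T,P(428,8),.04))
E
```

```text
[[ 0.4491 -0.3006]
 [ 0.4654 -0.3407]
 [ 0.5392 -0.3137]
 [ 0.5245 -0.2718]] [ 0.4945 -0.3067] [0.0807 0.0433 0.0786 0.0445]
[[ 0.4783 -0.2987]
 [ 0.5022 -0.29  ]
 [ 0.5102 -0.3135]
 [ 0.4873 -0.3225]] [ 0.4945 -0.3062] [0.0255 0.0254 0.0249 0.0245]
yaw 20.935056183260887 20.071295872645912 22.117353887705974 19.351908818082308 19.956377538807 21.29990150787253
blk back R,L [[0.5492 0.019 ]
 [0.5323 0.096 ]] [0.5407 0.0575] 0.07879306328478565 12.385918875494468
plate front R,L [[0.6873 0.0475]
 [0.6699 0.1242]] [0.6786 0.0859] 0.0786218098765011 12.760392821495202
fl back R,L [[ 0.6305 -0.0257]
 [ 0.5878  0.17  ]] [0.6091 0.0722] 0.20036658000612492 12.301596502842543
fl front R,L [[ 0.6431 -0.0209]
 [ 0.6013  0.1701]] [0.6222 0.0746] 0.19552136062583328 12.353223150154378
green end [0.4738 0.0652 0.    ] [0.4698 0.0604 0.04  ]
```

{"method": "jog_arm", "body": {"steps": "0 0.001 -0.019 -6.8 0 0;0.02 0 0 -6.8 0 0;0.02 0 0 -6.8 0 0;0.02 0 0 0 0 0;0 0 0 0 0 0"}}

```text
t: 2.15
eef_pos: [0.4947, -0.3028, 0.178]
tcp_rot: [121.6, 89.6, 142.1]
force: [-0.9, 1.0, 0.7]
grip_width: 0.095
```

```bash
python3 - <<'E'
from h import *
im,K,T=grab('wrist','w2.png');s=sense();print(s['eef_pos'],Ro.from_euler('xyz',s['tcp_rot'],degrees=True).as_matrix().round(3),s['joint_positions'].round(1))
E
```

```text
[ 0.49551263 -0.30353824  0.18002253] [[-0.003 -0.35   0.937]
 [ 0.002  0.937  0.35 ]
 [-1.     0.003 -0.002]] [-36.8  -0.  105.4   0.   74.8 -57.3]
```

View pics/w2.png

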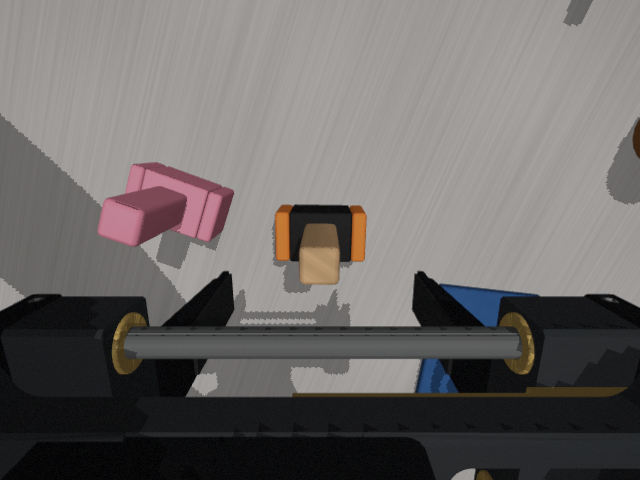

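```bash
python3 - <<'E'
from h import *
im,K,T=grab('scene')
print('foot',[onz(K,T,p,.01).round(3) for p in((128,242),(185,255),(176,296),(115,291))])
print('wheels',[onz(K,T,p,.13).round(3) for p in((120,240),(152,240),(118,255),(148,256))])
im,K,T=grab('side')
print('wheels',[onz(K,T,p,.13).round(3) for p in((489,330),(474,343),(518,348),(503,362))])
# clearance to body box: body axes
c=np.array([.4945,-.3065]);z=np.array([.937,.35]);y=np.array([-.35,.937])
for p in((489,330),(474,343),(518,348),(503,362)):
    q=onz(K,T,p,.13)[:2]-c;print(q@z,q@y)
E
```

```text
foot [array([ 0.641, -0.459,  0.01 ]), array([ 0.634, -0.316,  0.01 ]), array([ 0.737, -0.29 ,  0.01 ]), array([ 0.765, -0.424,  0.01 ])]
wheels [array([ 0.7  , -0.406,  0.13 ]), array([ 0.681, -0.343,  0.13 ]), array([ 0.734, -0.392,  0.13 ]), array([ 0.719, -0.333,  0.13 ])]
wheels [array([ 0.708, -0.352,  0.13 ]), array([ 0.671, -0.361,  0.13 ]), array([ 0.725, -0.398,  0.13 ]), array([ 0.688, -0.407,  0.13 ])]
0.1841215684396271 -0.11750298328917105
0.14657261376023703 -0.11255445989207725
0.18424319782222312 -0.16693588430596687
0.14611312328699733 -0.16195154992874516
```

{"method": "jog_arm", "body": {"steps": "0.025 -0.003 0 0 0 0;0.03 0 0 0 0 0;0.03 0 0 0 0 0;0.025 0 0 0 0 0;0.012 0 0 0 0 0", "jaw": 0}}

```text
t: 2.8
eef_pos: [0.4968, -0.3074, 0.0585]
tcp_rot: [122.0, 89.9, 142.4]
force: [-0.3, -0.5, 0.6]
grip_width: 0.095
```

```bash
python3 - <<'E'
from h import *
im,K,T=grab('wrist','w3.png');s=sense();print(s['eef_pos'],s['force'])
for i in range(3):
  camera('side');print(sense()['eef_pos'])
E
```

```text
[ 0.49617346 -0.3069761   0.05730245] [ 0.03214029 -0.35655104 -1.52991941]
[ 0.49667541 -0.30738447  0.05886952]
[ 0.49751884 -0.30804775  0.06036515]
[ 0.49809148 -0.30851773  0.06135642]
```

View pics/w3.png

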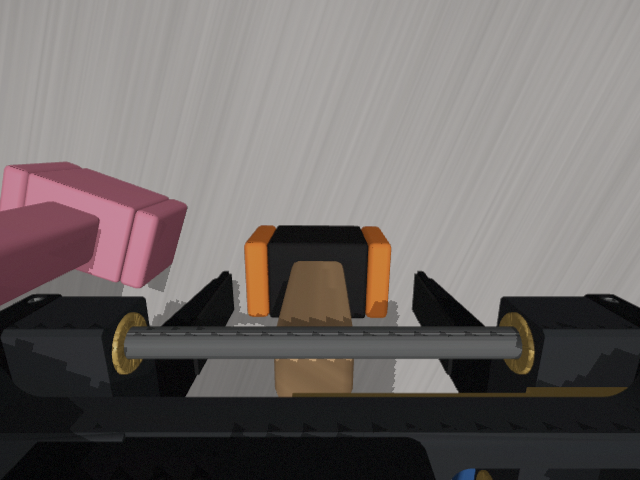

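The open jaws straddle the handle. The head is centred at (318,270), the handle at (315,330).

```bash
python3 - <<'E'
from h import *
for i in range(6):
  camera('side');s=sense();print(s['eef_pos'],s['joint_velocities'].round(2))
E
```

```text
[ 0.49839425 -0.30873362  0.06188244] [-0.1  -0.41 -0.13 -0.06 -0.18 -0.08]
[ 0.49840019 -0.30881491  0.06197636] [ 0.   -0.03  0.24  0.06 -0.04 -0.03]
[ 0.49827707 -0.30872848  0.06183645] [-0.13 -0.    0.4  -0.02  0.03 -0.06]
[ 0.49806925 -0.30858437  0.06152136] [ 0.01  0.18  0.45 -0.05 -0.13  0.  ]
[ 0.49782681 -0.30844078  0.06118071] [-0.14  0.25  0.38  0.07  0.05 -0.07]
[ 0.49762267 -0.30826939  0.06082445] [ 0.01  0.29  0.43 -0.02 -0.06  0.01]
```

{"method": "jog_arm", "body": {"steps": "0.004 0 -0.003 0 0 0;0 0 0 0 0 0;0 0 0 0 0 0;0 0 0 0 0 0;0 0 0 0 0 0", "jaw": 0}}

```text
t: 3.8
eef_pos: [0.4943, -0.3089, 0.0557]
tcp_rot: [-5.5, 90.0, 14.9]
force: [-0.1, -0.4, 0.1]
grip_width: 0.0951
```

{"method": "jog_arm", "body": {"steps": "0 0 0 0 0 0;0 0 0 0 0 0;0 0 0 0 0 0;0 0 0 0 0 0;0 0 0 0 0 0", "jaw": 1, "force": 60}}

```text
t: 4.3
eef_pos: [0.4942, -0.3089, 0.0556]
tcp_rot: [-170.2, 90.0, -149.8]
force: [-0.1, 0.2, -0.2]
grip_width: 0.0605
```

{"method": "jog_arm", "body": {"steps": "0 0 0 0 0 0;0 0 0 0 0 0;0 0 0 0 0 0;0 0 0 0 0 0;0 0 0 0 0 0"}}

```text
t: 4.8
eef_pos: [0.4942, -0.3089, 0.0556]
tcp_rot: [160.2, 90.0, -179.4]
force: [-0.2, -0.3, -0.6]
grip_width: 0.0278
```

{"method": "jog_arm", "body": {"steps": "-0.02 0 0 0 0 0;-0.03 0 0 0 0 0;-0.03 0 0 0 0 0;-0.03 0.02 0.01 0 0 0;-0.02 0.03 0.02 0 0 0"}}

```text
t: 5.3
eef_pos: [0.5049, -0.2525, 0.1874]
tcp_rot: [-66.6, 89.9, -46.4]
force: [0.6, -0.2, -3.2]
grip_width: 0.0277
```

{"method": "jog_arm", "body": {"steps": "0 0.035 0.022 0 0 0;0 0.037 0.025 0 0 0;0 0.037 0.025 0 0 0;0 0.035 0.022 0 0 0;0 0.02 0.015 8 0 0"}}

```text
t: 5.8
eef_pos: [0.5493, -0.0569, 0.1846]
tcp_rot: [135.6, 89.9, 147.9]
force: [-0.4, -0.2, -2.2]
grip_width: 0.0281
```

{"method": "jog_arm", "body": {"steps": "0 0 0 0 0 0;0 0 0 0 0 0;0 0 0 0 0 0;0 0 0 0 0 0;0 0 0 0 0 0"}}

```text
t: 6.3
eef_pos: [0.5497, -0.0608, 0.1855]
tcp_rot: [175.4, 90.0, -172.3]
force: [0.2, 0.1, -3.2]
grip_width: 0.028
```

```bash
python3 - <<'E'
from h import *
im,K,T=grab('wrist','w4.png');s=sense();print(s['eef_pos'],s['force'],tcpT().round(3))
np.savez('w4.npz',im=im,K=K,T=T)
im,K,T=grab('side','side4.png')
E
```

```text
[ 0.54977105 -0.06064309  0.1856196 ] [ 0.31262015 -0.18454084 -2.64164816] [[-0.    -0.214  0.977  0.55 ]
 [-0.     0.977  0.214 -0.061]
 [-1.     0.    -0.     0.186]
 [ 0.     0.     0.     1.   ]]
```

View pics/w4.png

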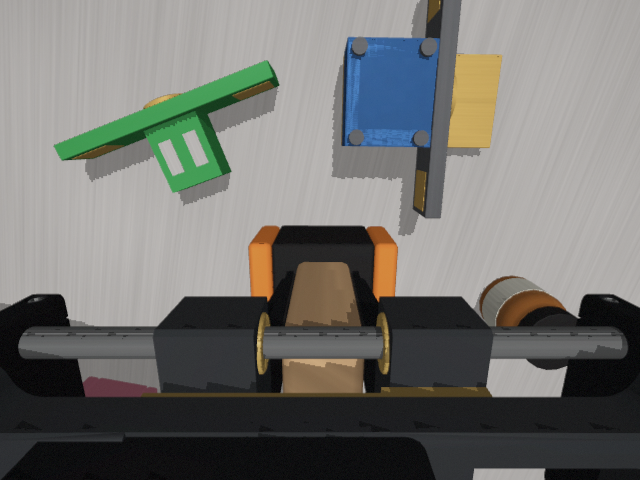

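View pics/side4.png

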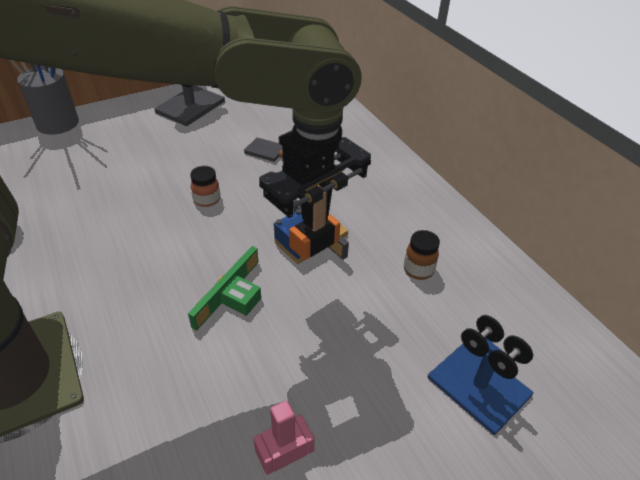

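The mallet hangs straight in the grip. The wrist view shows the holder block at (345–437, 38–147), the right ear's end at (427,217) and its brass pad at (420,190). I'll zoom in.

```bash
python3 - <<'E'
from h import *
d=np.load('w4.npz');im=d['im']
cv2.imwrite('pics/crop_w4.png',cv2.resize(im[20:230,330:520][:,:,::-1],None,fx=4,fy=2.8,interpolation=cv2.INTER_CUBIC))
E
```

```text
(no output)
```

View pics/crop_w4.png

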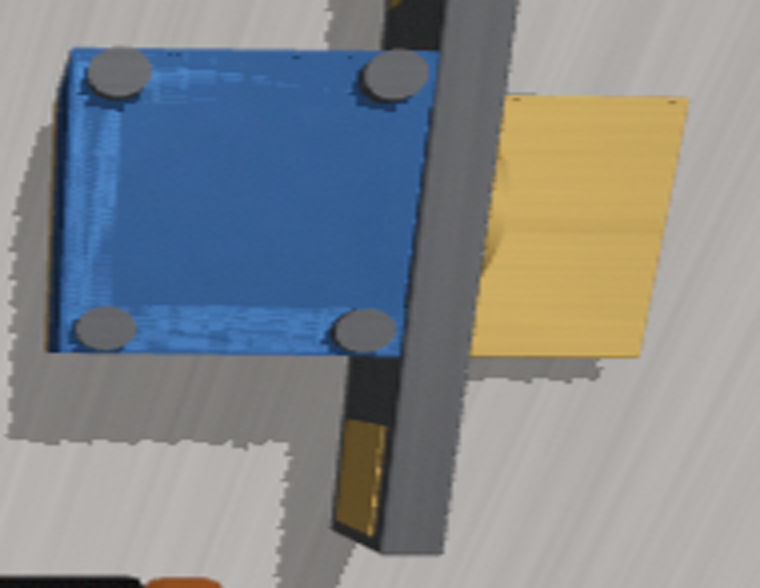

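```bash
python3 - <<'E'
from h import *
np.set_printoptions(precision=4,suppress=True)
d=np.load('w4.npz');K,T=d['K'],d['T']
P=lambda x,y:(330+x/4,20+y/2.8)
Rt=tcpT()
def t(p,z):
    w=onz(K,T,P(*p),z);l=Rt[:3,:3].T@(w-Rt[:3,3]);print(p,z,w[:2],'tool z,y',l[[2,1]]);return w[:2]
f=lambda d:np.degrees(np.arctan2(d[1],d[0]))
a=t((72,50),.06);b=t((58,352),.06);t((405,355),.06);print(np.linalg.norm(a-b),f(a-b)-90,(a+b)/2)
c=t((688,97),.016);e=t((638,356),.016);print(np.linalg.norm(c-e),f(c-e)-90,(c+e)/2, f((c+e)/2-(a+b)/2),np.linalg.norm((c+e)/2-(a+b)/2))
g=t((382,552),.06);h=t((445,0),.06);print(f(h-g)-90,np.linalg.norm(h-g))
g=t((443,552),.06);h=t((518,0),.06);print(f(h-g)-90)
t((388,425),.053);t((373,537),.053);t((350,420),.023);t((335,527),.023)
E
```

```text
(72, 50) 0.06 [0.535  0.0936] tool z,y [0.0185 0.1537]
(58, 352) 0.06 [0.5507 0.0159] tool z,y [0.0172 0.0744]
(405, 355) 0.06 [0.6206 0.0304] tool z,y [0.0886 0.0737]
0.07929267069451491 11.436057176879018 [0.5429 0.0547]
(688, 97) 0.016 [0.6714 0.1219] tool z,y [0.1578 0.1522]
(638, 356) 0.016 [0.6874 0.0445] tool z,y [0.1569 0.0732]
0.07903778995673905 11.682777402954784 [0.6794 0.0832] 11.785347411823563 0.13949089816838744
(382, 552) 0.06 [ 0.6332 -0.0272] tool z,y [0.0886 0.0147]
(445, 0) 0.06 [0.6007 0.1203] tool z,y [0.0884 0.1658]
12.407466702836842 0.15106977660879561
(443, 552) 0.06 [ 0.6461 -0.0244] tool z,y [0.1018 0.0147]
(518, 0) 0.06 [0.6141 0.1233] tool z,y [0.1021 0.1658]
12.217695320269499
(388, 425) 0.053 [0.6253 0.0101] tool z,y [0.0888 0.0529]
(373, 537) 0.053 [ 0.6322 -0.024 ] tool z,y [0.0883 0.0181]
(350, 420) 0.023 [0.6251 0.0096] tool z,y [0.0885 0.0524]
(335, 527) 0.023 [ 0.632  -0.0262] tool z,y [0.0876 0.016 ]
```

{"method": "jog_arm", "body": {"steps": "0.02 0.012 0 0 0 0;0.03 0.012 0 0 0 0;0.03 0.011 0 0 0 0;0.025 0 0 0 0 0;0.011 0 0 0 0 0"}}

```text
t: 6.9
eef_pos: [0.5403, -0.0254, 0.0668]
tcp_rot: [160.3, 89.7, 172.7]
force: [-0.2, 0.3, -3.6]
grip_width: 0.0279
```

{"method": "jog_arm", "body": {"steps": "0 0 0.01 0 0 0;0 0 0.01 0 0 0;0 0 0.01 0 0 0;0 0 0.004 0 0 0;0 0 0 0 0 0"}}

```text
t: 7.4
eef_pos: [0.5772, -0.0184, 0.0708]
tcp_rot: [-19.8, 89.9, -7.3]
force: [-0.1, 0.2, -3.1]
grip_width: 0.0279
```

{"method": "jog_arm", "body": {"steps": "0 0 0 0 0 0;0 0 0 0 0 0;0 0 0 0 0 0;0 0 0 0 0 0;0 0 0 0 0 0"}}

```text
t: 7.9
eef_pos: [0.5755, -0.0184, 0.0697]
tcp_rot: [-179.0, 90.0, -166.6]
force: [-0.1, -0.7, -3.1]
grip_width: 0.0278
```

```bash
python3 - <<'E'
from h import *
im,K,T=grab('wrist','w5.png');s=sense();print(s['eef_pos'],s['force'],tcpT().round(4))
np.savez('w5.npz',im=im,K=K,T=T)
E
```

```text
[ 0.57547005 -0.01839973  0.06963576] [ 0.11995982 -0.12425511 -2.85456017] [[-1.000e-04 -2.147e-01  9.767e-01  5.755e-01]
 [ 0.000e+00  9.767e-01  2.147e-01 -1.840e-02]
 [-1.000e+00  0.000e+00 -1.000e-04  6.960e-02]
 [ 0.000e+00  0.000e+00  0.000e+00  1.000e+00]]
```

View pics/w5.png

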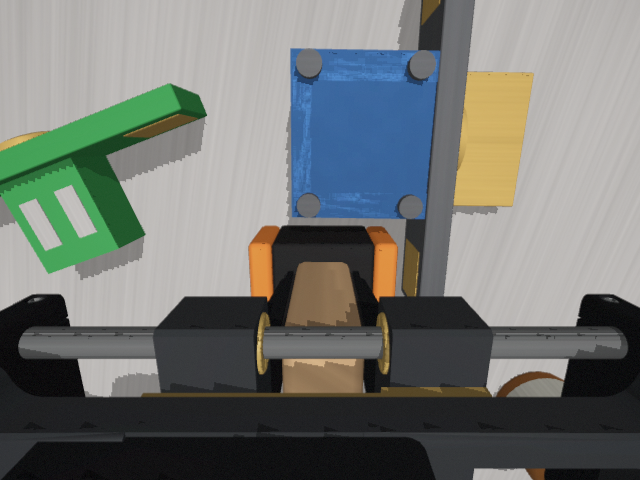

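The face is about 13 mm from the right ear's pad (face at x≈395, pad at x≈410). I'll advance slowly.

{"method": "jog_arm", "body": {"steps": "0 0 0.002 0 0 0;0 0 0.002 0 0 0;0 0 0.002 0 0 0;0 0 0.002 0 0 0;0 0 0.002 0 0 0"}}

```text
t: 8.45
eef_pos: [0.5856, -0.0162, 0.0696]
tcp_rot: [-161.0, 90.0, -148.6]
force: [-0.1, -0.4, -2.9]
grip_width: 0.028
```

{"method": "jog_arm", "body": {"steps": "0 0 0.001 0 0 0;0 0 0.001 0 0 0;0 0 0.001 0 0 0;0 0 0.001 0 0 0;0 0 0.001 0 0 0"}}

```text
t: 8.95
eef_pos: [0.59, -0.0152, 0.0695]
tcp_rot: [172.1, 90.0, -175.5]
force: [-0.5, 0.1, -3.3]
grip_width: 0.0281
```

{"method": "jog_arm", "body": {"steps": "0 0 0.0008 0 0 0;0 0 0.0008 0 0 0;0 0 0.0008 0 0 0;0 0 0.0008 0 0 0;0 0 0.0008 0 0 0"}}

```text
t: 9.45
eef_pos: [0.593, -0.0144, 0.0692]
tcp_rot: [174.5, 89.8, -173.1]
force: [-6.6, -1.4, -1.6]
grip_width: 0.0278
```

{"method": "jog_arm", "body": {"steps": "0 0 0.0008 0 0 0;0 0 0.0008 0 0 0;0 0 0.0008 0 0 0;0 0 0.0008 0 0 0;0 0 0.0008 0 0 0"}}

```text
t: 9.95
eef_pos: [0.5935, -0.0142, 0.0676]
tcp_rot: [175.7, 89.3, -171.9]
force: [-13.6, -3.5, -0.4]
grip_width: 0.0276
```

{"method": "jog_arm", "body": {"steps": "0 0 0.0008 0 0 0;0 0 0.0008 0 0 0;0 0 0 0 0 0;0 0 0 0 0 0;0 0 0 0 0 0"}}

```text
t: 10.45
eef_pos: [0.5936, -0.0141, 0.0669]
tcp_rot: [175.1, 89.1, -172.4]
force: [-14.9, -4.3, 0.1]
grip_width: 0.0276
```

```bash
python3 - <<'E'
from h import *
im,K,T=grab('wrist','w6.png');s=sense();print(s['eef_pos'],s['force'],tcpT().round(4))
np.savez('w6.npz',im=im,K=K,T=T)
E
```

```text
[ 0.5936491  -0.01412904  0.06690257] [-15.07864161  -4.81776216  -0.37201348] [[-0.0153 -0.2162  0.9762  0.5936]
 [-0.0021  0.9764  0.2162 -0.0141]
 [-0.9999  0.0013 -0.0154  0.0669]
 [ 0.      0.      0.      1.    ]]
```

View pics/w6.png

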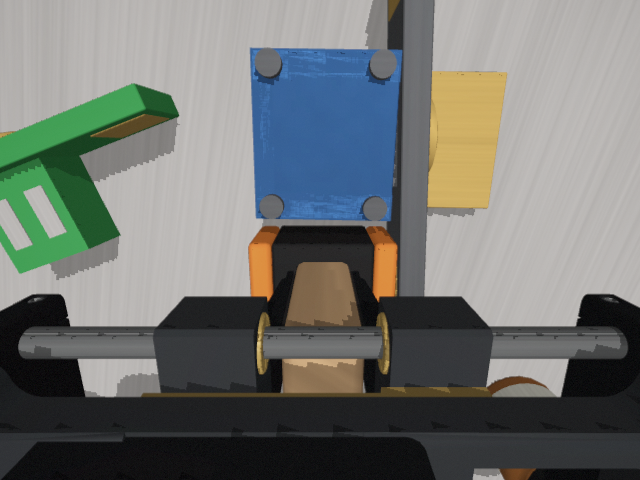

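The flange has turned (right ear ahead) and holds at about 15 N. Now for the left ear.

{"method": "jog_arm", "body": {"steps": "0 0 -0.012 0 0 0;0 0 -0.022 0 0 0;-0.035 0 0 0 0 0;-0.035 0 0 0 0 0;-0.005 0.02 0 0 0 0"}}

```text
t: 11.0
eef_pos: [0.5669, -0.0024, 0.1515]
tcp_rot: [-18.5, 89.2, -6.2]
force: [0.7, 0.0, -2.2]
grip_width: 0.0275
```

{"method": "jog_arm", "body": {"steps": "0 0.034 0 0 0 0;0 0.034 0 0 0 0;0 0.034 0 0 0 0;0 0.032 0 0 0 0;0 0 0 0 0 0"}}

```text
t: 11.5
eef_pos: [0.5334, 0.1334, 0.1456]
tcp_rot: [23.9, 89.8, 36.5]
force: [-0.7, -0.5, -3.3]
grip_width: 0.0275
```

```bash
python3 - <<'E'
from h import *
im,K,T=grab('wrist','w7.png');s=sense();print(s['eef_pos'],s['force'],tcpT().round(4))
np.savez('w7.npz',im=im,K=K,T=T)
grab('scene','s7.png')
E
```

```text
[0.53380608 0.13170374 0.145489  ] [ 0.34482043  0.32583923 -2.59881708] [[ 3.100e-03 -2.176e-01  9.760e-01  5.338e-01]
 [ 8.000e-04  9.760e-01  2.176e-01  1.317e-01]
 [-1.000e+00  1.000e-04  3.200e-03  1.455e-01]
 [ 0.000e+00  0.000e+00  0.000e+00  1.000e+00]]
```

View pics/w7.png

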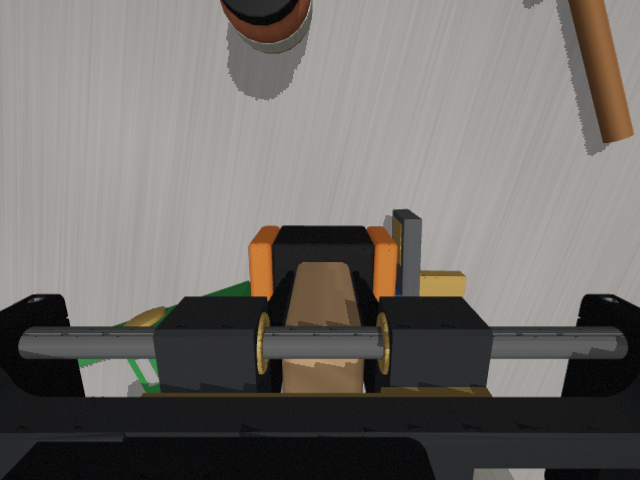

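View pics/s7.png

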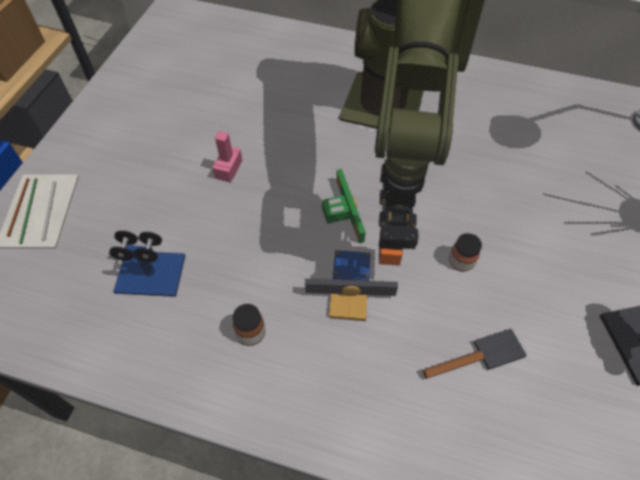

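```bash
python3 - <<'E'
from h import *
np.set_printoptions(precision=4,suppress=True)
d=np.load('w7.npz');K,T=d['K'],d['T'];Rt=tcpT();im=d['im']
for p,z in(((393,212),.06),((404,295),.06),((407,211),.06),((398,222),.053),((396,290),.06)):
    w=onz(K,T,p,z);l=Rt[:3,:3].T@(w-Rt[:3,3]);print(p,z,w[:2],'tool z,y',l[[2,1]])
cv2.imwrite('pics/crop_w7.png',cv2.resize(im[200:305,370:470][:,:,::-1],None,fx=6,fy=5.6,interpolation=cv2.INTER_CUBIC))
E
```

```text
(393, 212) 0.06 [0.5788 0.1712] tool z,y [0.0523 0.0299]
(404, 295) 0.06 [0.6056 0.1082] tool z,y [ 0.0649 -0.0374]
(407, 211) 0.06 [0.5888 0.1742] tool z,y [0.0627 0.0307]
(398, 222) 0.053 [0.5864 0.1635] tool z,y [0.058  0.0208]
(396, 290) 0.06 [0.5982 0.111 ] tool z,y [ 0.0582 -0.0331]
```

View pics/crop_w7.png

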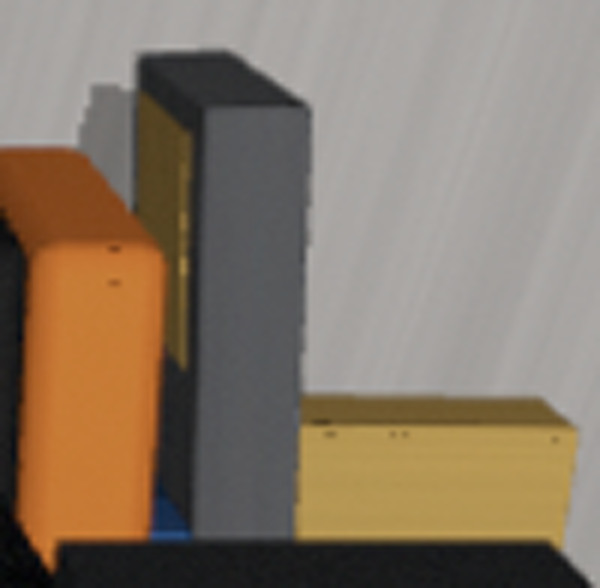

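{"method": "jog_arm", "body": {"steps": "0.025 0 0 0 0 0;0.03 0 0 0 0 0;0.02 0 0.002 0 0 0;0 0 0.005 0 0 0;0 0 0.005 0 0 0"}}

```text
t: 12.1
eef_pos: [0.5461, 0.1319, 0.0701]
tcp_rot: [-4.2, 89.9, 8.1]
force: [0.5, -0.1, -3.8]
grip_width: 0.028
```

{"method": "jog_arm", "body": {"steps": "0 0 0.002 0 0 0;0 0 0.0015 0 0 0;0 0 0.0015 0 0 0;0 0 0.0015 0 0 0;0 0 0.0015 0 0 0"}}

```text
t: 12.6
eef_pos: [0.5531, 0.1344, 0.0699]
tcp_rot: [-6.1, 90.0, 6.3]
force: [0.2, -0.1, -3.3]
grip_width: 0.0281
```

{"method": "jog_arm", "body": {"steps": "0 0 0.001 0 0 0;0 0 0.001 0 0 0;0 0 0.001 0 0 0;0 0 0.001 0 0 0;0 0 0.001 0 0 0"}}

```text
t: 13.1
eef_pos: [0.5578, 0.1354, 0.0696]
tcp_rot: [-179.1, 90.0, -166.7]
force: [-0.1, 0.1, -2.6]
grip_width: 0.0276
```

{"method": "jog_arm", "body": {"steps": "0 0 0.001 0 0 0;0 0 0.001 0 0 0;0 0 0.001 0 0 0;0 0 0.001 0 0 0;0 0 0.001 0 0 0"}}

```text
t: 13.6
eef_pos: [0.5622, 0.1363, 0.0693]
tcp_rot: [179.2, 89.9, -168.4]
force: [-1.9, -1.2, -3.4]
grip_width: 0.0278
```

{"method": "jog_arm", "body": {"steps": "0 0 0.001 0 0 0;0 0 0.001 0 0 0;0 0 0.001 0 0 0;0 0 0.001 0 0 0;0 0 0.001 0 0 0"}}

```text
t: 14.1
eef_pos: [0.5647, 0.1372, 0.0684]
tcp_rot: [174.8, 89.6, -172.8]
force: [-10.1, -1.2, -1.1]
grip_width: 0.0277
```

{"method": "jog_arm", "body": {"steps": "0 0 0.001 0 0 0;0 0 0.001 0 0 0;0 0 0.001 0 0 0;0 0 0.0008 0 0 0;0 0 0.0008 0 0 0"}}

```text
t: 14.6
eef_pos: [0.5652, 0.1377, 0.0665]
tcp_rot: [175.4, 89.0, -172.2]
force: [-16.9, -2.6, 0.5]
grip_width: 0.0277
```

{"method": "jog_arm", "body": {"steps": "0 0 -0.012 0 0 0;-0.005 0 -0.021 0 0 0;-0.035 0 0 0 0 0;-0.03 0 0 0 0 0;-0.005 -0.02 0 0 0 0"}}

```text
t: 15.1
eef_pos: [0.5479, 0.1137, 0.1508]
tcp_rot: [-1.4, 89.3, 11.2]
force: [0.9, -0.7, -2.5]
grip_width: 0.028
```

{"method": "jog_arm", "body": {"steps": "0 -0.034 0 0 0 0;0 -0.034 0 0 0 0;0 -0.034 0 0 0 0;0 -0.032 0 0 0 0;0 0 0 0 0 0"}}

```text
t: 15.6
eef_pos: [0.5748, -0.0224, 0.1459]
tcp_rot: [-32.8, 89.7, -20.6]
force: [0.7, 0.5, -3.4]
grip_width: 0.028
```

```bash
cat > m.py <<'E'
from h import *
import sys
np.set_printoptions(precision=4,suppress=True)
n=sys.argv[1]
im,K,T=grab('wrist',n+'.png');Rt=tcpT();s=sense();np.savez(n+'.npz',im=im,K=K,T=T,Rt=Rt)
print(s['t'],s['eef_pos'],s['force'])
cv2.imwrite(f'pics/{n}c.png',cv2.resize(im[20:310,330:530][:,:,::-1],None,fx=3,fy=2,interpolation=cv2.INTER_CUBIC))
E
cat > p.py <<'E'
from h import *
import sys
np.set_printoptions(precision=4,suppress=True)
d=np.load(sys.argv[1]+'.npz');K,T,Rt=d['K'],d['T'],d['Rt']
O=np.array([.577,.062]);a=np.radians(11.7);R=np.array([[np.cos(a),np.sin(a)],[-np.sin(a),np.cos(a)]])
for q in sys.argv[2:]:
    x,y,z=map(float,q.split(','));w=onz(K,T,(330+x/3,20+y/2),z);l=Rt[:3,:3].T@(w-Rt[:3,3]);print(q,'tool z,y',l[[2,1]],'holder',R@(w[:2]-O))
E
python3 m.py w8
```

```text
15.65 [ 0.5742 -0.0206  0.1457] [-0.5829  0.6305 -1.6655]
```

View pics/w8c.png

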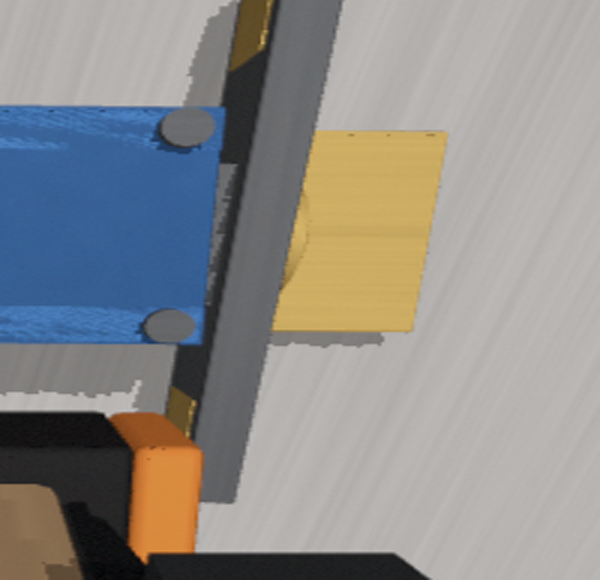

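```bash
python3 p.py w8 276,0,.06 201,440,.06 342,0,.06 236,502,.06 446,131,.016 413,331,.016 204,344,.06 225,107,.06
```

```text
276,0,.06 tool z,y [0.0645 0.1517] holder [0.0439 0.0719]
201,440,.06 tool z,y [0.0568 0.003 ] holder [ 0.0376 -0.0769]
342,0,.06 tool z,y [0.0789 0.1517] holder [0.0583 0.0721]
236,502,.06 tool z,y [ 0.0675 -0.0223] holder [ 0.0485 -0.1021]
446,131,.016 tool z,y [0.1245 0.119 ] holder [0.1044 0.0397]
413,331,.016 tool z,y [0.1247 0.0395] holder [ 0.1052 -0.0398]
204,344,.06 tool z,y [0.0554 0.0397] holder [ 0.0359 -0.0402]
225,107,.06 tool z,y [0.0555 0.1198] holder [0.0352 0.0399]
```

Insert gap is now about 6 mm, left ear ahead. Second right tap.

{"method": "jog_arm", "body": {"steps": "0.025 0 0 0 0 0;0.03 0 0 0 0 0;0.02 0 0.003 0 0 0;0 0 0.005 0 0 0;0 0 0.004 0 0 0"}}

```text
t: 16.15
eef_pos: [0.5854, -0.0156, 0.0703]
tcp_rot: [-5.3, 89.9, 7.1]
force: [0.0, -1.1, -2.9]
grip_width: 0.0277
```

{"method": "jog_arm", "body": {"steps": "0 0 0.0015 0 0 0;0 0 0.0015 0 0 0;0 0 0.0015 0 0 0;0 0 0.0015 0 0 0;0 0 0.0015 0 0 0"}}

```text
t: 16.65
eef_pos: [0.5921, -0.0148, 0.07]
tcp_rot: [-20.6, 90.0, -8.2]
force: [-0.1, 0.4, -2.7]
grip_width: 0.0276
```

{"method": "jog_arm", "body": {"steps": "0 0 0.0012 0 0 0;0 0 0.0012 0 0 0;0 0 0.0012 0 0 0;0 0 0.0012 0 0 0;0 0 0.0012 0 0 0"}}

```text
t: 17.15
eef_pos: [0.5973, -0.0135, 0.0693]
tcp_rot: [165.3, 89.9, 177.7]
force: [-2.4, -0.1, -3.5]
grip_width: 0.0282
```

{"method": "jog_arm", "body": {"steps": "0 0 0.0012 0 0 0;0 0 0.0012 0 0 0;0 0 0.0012 0 0 0;0 0 0.0012 0 0 0;0 0 0.0012 0 0 0"}}

```text
t: 17.65
eef_pos: [0.5991, -0.013, 0.0677]
tcp_rot: [176.2, 89.3, -171.3]
force: [-14.5, -3.2, -0.5]
grip_width: 0.0277
```

{"method": "jog_arm", "body": {"steps": "0 0 0.001 0 0 0;0 0 0.001 0 0 0;0 0 0.001 0 0 0;0 0 0.001 0 0 0;0 0 0.001 0 0 0"}}

```text
t: 18.15
eef_pos: [0.5995, -0.0127, 0.0657]
tcp_rot: [175.5, 88.6, -171.9]
force: [-23.6, -7.0, 1.8]
grip_width: 0.0279
```

{"method": "jog_arm", "body": {"steps": "0 0 -0.012 0 0 0;-0.005 0 -0.02 0 0 0;-0.035 0 0 0 0 0;-0.03 0 0 0 0 0;-0.005 0.02 0 0 0 0"}}

```text
t: 18.65
eef_pos: [0.5775, 0.0, 0.151]
tcp_rot: [-18.6, 89.3, -6.4]
force: [1.5, 0.8, -1.8]
grip_width: 0.028
```

{"method": "jog_arm", "body": {"steps": "0 0.034 0 0 0 0;0 0.034 0 0 0 0;0 0.034 0 0 0 0;0 0.032 0 0 0 0;0.02 0 0 0 0 0"}}

```text
t: 19.15
eef_pos: [0.547, 0.1364, 0.1289]
tcp_rot: [6.2, 89.4, 18.8]
force: [1.2, -0.1, -2.3]
grip_width: 0.0281
```

{"method": "jog_arm", "body": {"steps": "0.03 0 0 0 0 0;0.025 0 0.003 0 0 0;0 0 0.005 0 0 0;0 0 0.003 0 0 0;0 0 0.0015 0 0 0"}}

```text
t: 19.65
eef_pos: [0.5586, 0.1354, 0.072]
tcp_rot: [-2.6, 89.7, 9.8]
force: [-1.4, -0.3, -2.6]
grip_width: 0.0277
```

```bash
python3 m.py w9
```

```text
19.7 [0.5587 0.1354 0.0721] [-0.4043  0.3157 -3.3022]
```

View pics/w9.png

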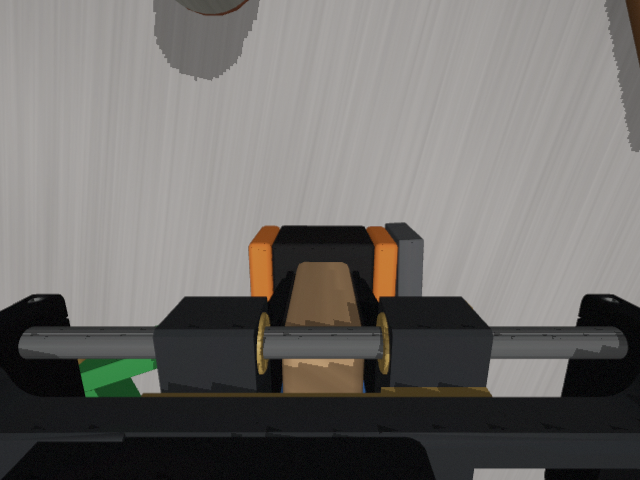

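The head stands just behind the left ear (face at x≈396, ear at x≈398). Left tap.

{"method": "jog_arm", "body": {"steps": "0 0 0.0012 0 0 0;0 0 0.0012 0 0 0;0 0 0.0012 0 0 0;0 0 0.0012 0 0 0;0 0 0.0012 0 0 0"}}

```text
t: 20.2
eef_pos: [0.5623, 0.1364, 0.0696]
tcp_rot: [-175.6, 90.0, -163.2]
force: [-0.4, -0.6, -3.0]
grip_width: 0.0278
```

{"method": "jog_arm", "body": {"steps": "0 0 0.0012 0 0 0;0 0 0.0012 0 0 0;0 0 0.0012 0 0 0;0 0 0.0012 0 0 0;0 0 0.0012 0 0 0"}}

```text
t: 20.7
eef_pos: [0.5677, 0.1376, 0.0693]
tcp_rot: [178.6, 89.9, -169.0]
force: [-1.8, -0.8, -2.6]
grip_width: 0.0275
```

{"method": "jog_arm", "body": {"steps": "0 0 0.001 0 0 0;0 0 0.001 0 0 0;0 0 0.001 0 0 0;0 0 0.001 0 0 0;0 0 0.001 0 0 0"}}

```text
t: 21.2
eef_pos: [0.5707, 0.1385, 0.0687]
tcp_rot: [174.8, 89.6, -172.8]
force: [-8.2, -1.0, -0.9]
grip_width: 0.0277
```

{"method": "jog_arm", "body": {"steps": "0 0 0.001 0 0 0;0 0 0.001 0 0 0;0 0 0.001 0 0 0;0 0 0.001 0 0 0;0 0 0.001 0 0 0"}}

```text
t: 21.7
eef_pos: [0.5713, 0.139, 0.0666]
tcp_rot: [175.2, 89.0, -172.4]
force: [-16.4, -3.4, 0.3]
grip_width: 0.0276
```

{"method": "jog_arm", "body": {"steps": "0 0 -0.012 0 0 0;-0.005 0 -0.018 0 0 0;-0.035 0 0 0 0 0;-0.03 0 0 0 0 0;-0.005 -0.02 0 0 0 0"}}

```text
t: 22.2
eef_pos: [0.5567, 0.1156, 0.1509]
tcp_rot: [-1.3, 89.3, 11.2]
force: [0.4, -0.3, -1.7]
grip_width: 0.0278
```

{"method": "jog_arm", "body": {"steps": "0 -0.034 0 0 0 0;0 -0.034 0 0 0 0;0 -0.034 0 0 0 0;0 -0.032 0 0 0 0;0.02 0 0 0 0 0"}}

```text
t: 22.7
eef_pos: [0.5863, -0.0209, 0.1293]
tcp_rot: [-24.9, 89.3, -12.7]
force: [0.6, 0.6, -2.3]
grip_width: 0.0281
```

{"method": "jog_arm", "body": {"steps": "0.03 0 0 0 0 0;0.025 0 0.002 0 0 0;0 0 0.004 0 0 0;0 0 0.003 0 0 0;0 0 0.002 0 0 0"}}

```text
t: 23.2
eef_pos: [0.5945, -0.0147, 0.072]
tcp_rot: [-19.0, 89.8, -6.5]
force: [0.1, 0.2, -1.8]
grip_width: 0.0273
```

{"method": "jog_arm", "body": {"steps": "0 0 0.0012 0 0 0;0 0 0.0012 0 0 0;0 0 0.0012 0 0 0;0 0 0.0012 0 0 0;0 0 0.0012 0 0 0"}}

```text
t: 23.7
eef_pos: [0.5983, -0.0134, 0.0697]
tcp_rot: [-38.7, 90.0, -26.3]
force: [-0.6, 0.4, -2.9]
grip_width: 0.0278
```

{"method": "jog_arm", "body": {"steps": "0 0 0.0012 0 0 0;0 0 0.0012 0 0 0;0 0 0.0012 0 0 0;0 0 0.0012 0 0 0;0 0 0.0012 0 0 0"}}

```text
t: 24.2
eef_pos: [0.6039, -0.012, 0.0694]
tcp_rot: [165.1, 90.0, 177.5]
force: [-2.6, 0.1, -3.1]
grip_width: 0.0279
```

{"method": "jog_arm", "body": {"steps": "0 0 0.0012 0 0 0;0 0 0.0012 0 0 0;0 0 0.0012 0 0 0;0 0 0.001 0 0 0;0 0 0.001 0 0 0"}}

```text
t: 24.7
eef_pos: [0.6058, -0.0116, 0.068]
tcp_rot: [176.5, 89.4, -171.1]
force: [-12.3, -3.8, -0.6]
grip_width: 0.0276
```

{"method": "jog_arm", "body": {"steps": "0 0 0.001 0 0 0;0 0 0.001 0 0 0;0 0 0 0 0 0;0 0 0 0 0 0;0 0 0 0 0 0"}}

```text
t: 25.2
eef_pos: [0.606, -0.0115, 0.0671]
tcp_rot: [176.0, 89.2, -171.5]
force: [-14.9, -4.6, -0.3]
grip_width: 0.0275
```

{"method": "jog_arm", "body": {"steps": "0 0 -0.012 0 0 0;-0.005 0 -0.018 0 0 0;-0.035 0 0 0 0 0;-0.03 0 0 0 0 0;-0.005 0.02 0 0 0 0"}}

```text
t: 25.7
eef_pos: [0.5824, 0.0011, 0.1511]
tcp_rot: [-18.1, 89.2, -5.8]
force: [0.4, 0.3, -2.3]
grip_width: 0.0274
```

{"method": "jog_arm", "body": {"steps": "0 0.034 0 0 0 0;0 0.034 0 0 0 0;0 0.034 0 0 0 0;0 0.032 0 0 0 0;0.02 0 0 0 0 0"}}

```text
t: 26.2
eef_pos: [0.5519, 0.1375, 0.129]
tcp_rot: [6.5, 89.4, 19.0]
force: [0.1, -0.4, -2.7]
grip_width: 0.0274
```

{"method": "jog_arm", "body": {"steps": "0.03 0 0 0 0 0;0.025 0 0.003 0 0 0;0 0 0.005 0 0 0;0 0 0.004 0 0 0;0 0 0.002 0 0 0"}}

```text
t: 26.7
eef_pos: [0.5651, 0.1368, 0.0721]
tcp_rot: [-2.4, 89.7, 10.0]
force: [-0.6, -0.3, -2.9]
grip_width: 0.028
```

{"method": "jog_arm", "body": {"steps": "0 0 0.0015 0 0 0;0 0 0.0015 0 0 0;0 0 0.0012 0 0 0;0 0 0.0012 0 0 0;0 0 0.0012 0 0 0"}}

```text
t: 27.2
eef_pos: [0.5693, 0.1379, 0.0697]
tcp_rot: [5.7, 90.0, 18.1]
force: [-0.1, -0.3, -2.4]
grip_width: 0.0276
```

{"method": "jog_arm", "body": {"steps": "0 0 0.0012 0 0 0;0 0 0.0012 0 0 0;0 0 0.0012 0 0 0;0 0 0.0012 0 0 0;0 0 0.0012 0 0 0"}}

```text
t: 27.7
eef_pos: [0.5749, 0.1391, 0.0694]
tcp_rot: [176.6, 89.9, -171.0]
force: [-3.2, 0.4, -2.9]
grip_width: 0.0279
```

{"method": "jog_arm", "body": {"steps": "0 0 0.0012 0 0 0;0 0 0.0012 0 0 0;0 0 0.0012 0 0 0;0 0 0.001 0 0 0;0 0 0.001 0 0 0"}}

```text
t: 28.2
eef_pos: [0.5784, 0.1402, 0.0687]
tcp_rot: [174.8, 89.6, -172.8]
force: [-8.3, -1.9, -1.0]
grip_width: 0.0278
```

{"method": "jog_arm", "body": {"steps": "0 0 0.001 0 0 0;0 0 0.001 0 0 0;0 0 0.001 0 0 0;0 0 0 0 0 0;0 0 0 0 0 0"}}

```text
t: 28.7
eef_pos: [0.5787, 0.1406, 0.0673]
tcp_rot: [174.8, 89.3, -172.9]
force: [-12.8, -1.6, -0.5]
grip_width: 0.0276
```

{"method": "jog_arm", "body": {"steps": "0 0 -0.012 0 0 0;-0.005 0 -0.02 0 0 0;-0.035 0 0 0 0 0;-0.03 0 0 0 0 0;-0.005 -0.02 0 0 0 0"}}

```text
t: 29.2
eef_pos: [0.5602, 0.1164, 0.1509]
tcp_rot: [-1.3, 89.3, 11.2]
force: [0.9, 0.3, -2.9]
grip_width: 0.0273
```

{"method": "jog_arm", "body": {"steps": "0 -0.034 0 0 0 0;0 -0.034 0 0 0 0;0 -0.034 0 0 0 0;0 -0.032 0 0 0 0;0.02 0 0 0 0 0"}}

```text
t: 29.7
eef_pos: [0.5899, -0.0201, 0.1293]
tcp_rot: [-24.9, 89.3, -12.7]
force: [1.3, 1.1, -2.8]
grip_width: 0.0277
```

{"method": "jog_arm", "body": {"steps": "0.03 0 0 0 0 0;0.025 0 0.003 0 0 0;0 0 0.004 0 0 0;0 0 0.003 0 0 0;0 0 0.002 0 0 0"}}

```text
t: 30.2
eef_pos: [0.5991, -0.0137, 0.072]
tcp_rot: [-18.5, 89.8, -6.1]
force: [-0.5, 0.4, -2.8]
grip_width: 0.0278
```

{"method": "jog_arm", "body": {"steps": "0 0 0.0015 0 0 0;0 0 0.0015 0 0 0;0 0 0.0015 0 0 0;0 0 0.0012 0 0 0;0 0 0.0012 0 0 0"}}

```text
t: 30.7
eef_pos: [0.6039, -0.0121, 0.0697]
tcp_rot: [-9.9, 90.0, 2.5]
force: [-0.3, -1.0, -3.5]
grip_width: 0.028
```

{"method": "jog_arm", "body": {"steps": "0 0 0.0012 0 0 0;0 0 0.0012 0 0 0;0 0 0.0012 0 0 0;0 0 0.0012 0 0 0;0 0 0.0012 0 0 0"}}

```text
t: 31.2
eef_pos: [0.6093, -0.0108, 0.0693]
tcp_rot: [167.5, 89.9, 179.9]
force: [-2.7, -0.4, -2.7]
grip_width: 0.028
```

{"method": "jog_arm", "body": {"steps": "0 0 0.0012 0 0 0;0 0 0.0012 0 0 0;0 0 0.0012 0 0 0;0 0 0.001 0 0 0;0 0 0.001 0 0 0"}}

```text
t: 31.7
eef_pos: [0.6141, -0.0099, 0.0693]
tcp_rot: [179.0, 89.8, -168.6]
force: [-6.7, -1.6, -2.7]
grip_width: 0.0276
```

{"method": "jog_arm", "body": {"steps": "0 0 0.001 0 0 0;0 0 0.001 0 0 0;0 0 0.001 0 0 0;0 0 0 0 0 0;0 0 0 0 0 0"}}

```text
t: 32.2
eef_pos: [0.6146, -0.0098, 0.0681]
tcp_rot: [176.6, 89.5, -170.9]
force: [-10.6, -3.2, -1.4]
grip_width: 0.0283
```

```bash
python3 m.py w10
```

```text
32.25 [ 0.6146 -0.0098  0.0681] [-11.4303  -3.3596  -1.0982]
```

View pics/w10c.png

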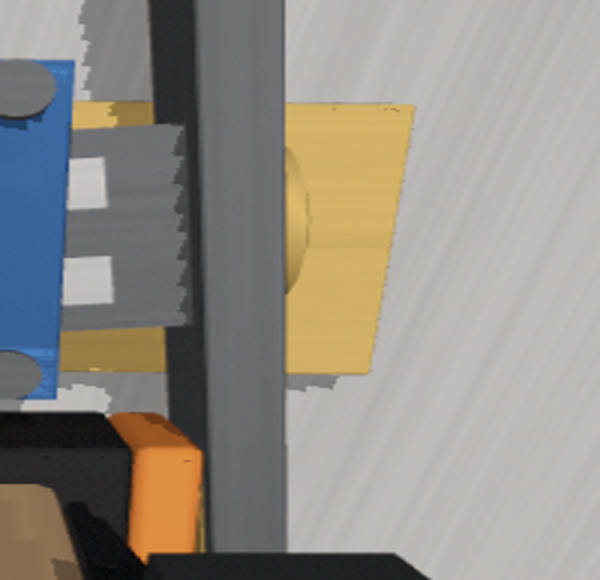

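```bash
python3 p.py w10 203,215,.06 285,215,.06 195,0,.06 210,480,.06 414,106,.016 371,374,.016 74,61,.06 56,398,.06
```

```text
203,215,.06 tool z,y [0.0362 0.0835] holder [0.0573 0.0061]
285,215,.06 tool z,y [0.0496 0.0835] holder [0.0707 0.0062]
195,0,.06 tool z,y [0.0323 0.1299] holder [0.0528 0.0525]
210,480,.06 tool z,y [0.0415 0.0152] holder [ 0.0634 -0.0621]
414,106,.016 tool z,y [0.0845 0.1159] holder [0.1048 0.0391]
371,374,.016 tool z,y [0.0841 0.0367] holder [ 0.1054 -0.0401]
74,61,.06 tool z,y [0.0143 0.1175] holder [0.035  0.0398]
56,398,.06 tool z,y [0.0132 0.0377] holder [ 0.0349 -0.04  ]
```

Flange centre is at 64 mm, so the gap is about 22 mm. The reference points (plate and block corners) check to within 1 mm. One more left tap for margin.

{"method": "jog_arm", "body": {"steps": "0 0 -0.012 0 0 0;-0.005 0 -0.02 0 0 0;-0.035 0 0 0 0 0;-0.03 0 0 0 0 0;-0.005 0.02 0 0 0 0"}}

```text
t: 32.75
eef_pos: [0.5868, 0.0021, 0.151]
tcp_rot: [-17.9, 89.2, -5.7]
force: [0.8, 0.0, -2.6]
grip_width: 0.028
```

{"method": "jog_arm", "body": {"steps": "0 0.034 0 0 0 0;0 0.034 0 0 0 0;0 0.034 0 0 0 0;0 0.032 0 0 0 0;0.02 0 0 0 0 0"}}

```text
t: 33.25
eef_pos: [0.5563, 0.1384, 0.1289]
tcp_rot: [6.5, 89.4, 19.1]
force: [0.1, -0.5, -2.6]
grip_width: 0.0282
```

{"method": "jog_arm", "body": {"steps": "0.03 0 0 0 0 0;0.025 0 0.003 0 0 0;0 0 0.004 0 0 0;0 0 0.003 0 0 0;0 0 0.002 0 0 0"}}

```text
t: 33.75
eef_pos: [0.5677, 0.1374, 0.0721]
tcp_rot: [-1.7, 89.7, 10.7]
force: [0.6, -0.2, -2.9]
grip_width: 0.0276
```

{"method": "jog_arm", "body": {"steps": "0 0 0.0015 0 0 0;0 0 0.0015 0 0 0;0 0 0.0012 0 0 0;0 0 0.0012 0 0 0;0 0 0.0012 0 0 0"}}

```text
t: 34.25
eef_pos: [0.5719, 0.1385, 0.0696]
tcp_rot: [176.5, 90.0, -171.1]
force: [-0.4, 0.4, -2.9]
grip_width: 0.0278
```

{"method": "jog_arm", "body": {"steps": "0 0 0.0012 0 0 0;0 0 0.0012 0 0 0;0 0 0.0012 0 0 0;0 0 0.0012 0 0 0;0 0 0.0012 0 0 0"}}

```text
t: 34.75
eef_pos: [0.5779, 0.1398, 0.0696]
tcp_rot: [171.6, 90.0, -176.0]
force: [-0.8, -0.3, -2.3]
grip_width: 0.0278
```

{"method": "jog_arm", "body": {"steps": "0 0 0.0012 0 0 0;0 0 0.0012 0 0 0;0 0 0.0012 0 0 0;0 0 0.0012 0 0 0;0 0 0.0012 0 0 0"}}

```text
t: 35.25
eef_pos: [0.5835, 0.1411, 0.0695]
tcp_rot: [177.8, 90.0, -169.8]
force: [-1.8, -0.3, -3.1]
grip_width: 0.0277
```

{"method": "jog_arm", "body": {"steps": "0 0 0.001 0 0 0;0 0 0.001 0 0 0;0 0 0.001 0 0 0;0 0 0.001 0 0 0;0 0 0 0 0 0"}}

```text
t: 35.75
eef_pos: [0.5877, 0.142, 0.0697]
tcp_rot: [15.1, 90.0, 27.5]
force: [-1.3, -0.2, -3.3]
grip_width: 0.0278
```

{"method": "jog_arm", "body": {"steps": "0 0 -0.012 0 0 0;-0.005 0 -0.02 0 0 0;-0.035 0 0 0 0 0;-0.03 0 0 0 0 0;-0.005 -0.02 0 0 0 0"}}

```text
t: 36.25
eef_pos: [0.563, 0.1172, 0.1502]
tcp_rot: [-0.4, 89.4, 12.2]
force: [0.2, 0.0, -2.7]
grip_width: 0.0277
```

{"method": "jog_arm", "body": {"steps": "0 -0.034 0 0 0 0;0 -0.034 0 0 0 0;0 -0.034 0 0 0 0;0 -0.032 0 0 0 0;0 0 0 0 0 0"}}

```text
t: 36.75
eef_pos: [0.59, -0.0187, 0.1453]
tcp_rot: [-44.7, 89.8, -32.5]
force: [-0.6, 0.7, -2.2]
grip_width: 0.0277
```

```bash
python3 m.py w11
```

```text
36.8 [ 0.5895 -0.0169  0.1451] [-0.7521 -0.0852 -2.4816]
```

View pics/w11c.png

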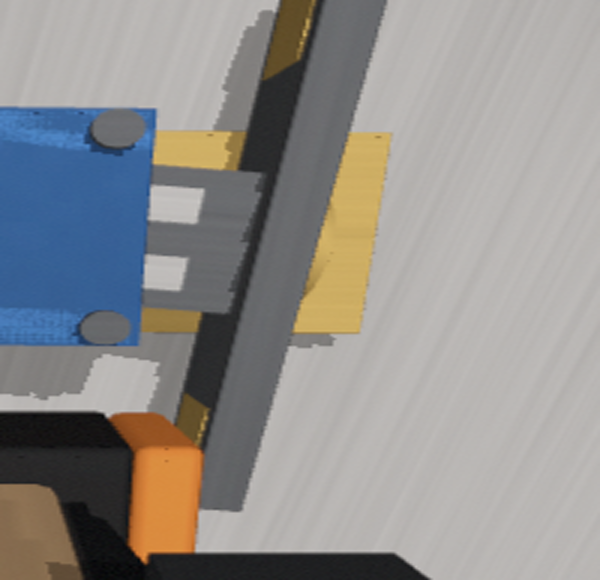

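```bash
python3 p.py w11 268,225,.06 334,225,.06 388,0,.06 242,511,.06 391,133,.016 360,332,.016 157,110,.06
```

```text
268,225,.06 tool z,y [0.0677 0.0817] holder [0.0633 0.0025]
334,225,.06 tool z,y [0.0832 0.0817] holder [0.0788 0.0026]
388,0,.06 tool z,y [0.0885 0.1516] holder [0.0835 0.0726]
242,511,.06 tool z,y [ 0.0689 -0.0258] holder [ 0.0655 -0.1049]
391,133,.016 tool z,y [0.1095 0.1181] holder [0.1048 0.0393]
360,332,.016 tool z,y [0.109  0.0392] holder [ 0.1051 -0.0396]
157,110,.06 tool z,y [0.0399 0.1187] holder [0.0352 0.0393]
```

Gap is about 29 mm (centre ≈71 mm), mid-band. Next I'll set the mallet down on clear bench to the right.

{"method": "jog_arm", "body": {"steps": "0 -0.02 -0.02 0 0 0;0 -0.04 -0.02 0 0 0;0 -0.04 -0.02 0 0 0;0 -0.04 -0.02 0 0 0;0 -0.04 0 0 0 0"}}

```text
t: 37.3
eef_pos: [0.5482, -0.2086, 0.1447]
tcp_rot: [101.3, 90.0, 113.7]
force: [0.7, 0.4, -2.8]
grip_width: 0.0274
```

{"method": "jog_arm", "body": {"steps": "0.02 -0.02 0 0 0 0;0.025 0 0 0 0 0;0.022 0 0 0 0 0;0.008 0 0 0 0 0;0.003 0 0 0 0 0"}}

```text
t: 37.8
eef_pos: [0.5536, -0.2266, 0.0657]
tcp_rot: [131.4, 89.9, 143.8]
force: [-0.0, -0.4, -2.8]
grip_width: 0.0278
```

{"method": "jog_arm", "body": {"steps": "0 0 0 0 0 0;0 0 0 0 0 0;0 0 0 0 0 0;0 0 0 0 0 0;0 0 0 0 0 0"}}

```text
t: 38.3
eef_pos: [0.5545, -0.228, 0.0673]
tcp_rot: [-37.4, 89.9, -25.0]
force: [-0.3, -0.2, -2.6]
grip_width: 0.028
```

```bash
python3 - <<'E'
from h import *
print(sense()['eef_pos'],tcpT().round(4),sense()['force'])
grab('side','side12.png')
E
```

```text
[ 0.55450455 -0.2279775   0.06726048] [[ 9.000e-04 -2.148e-01  9.767e-01  5.545e-01]
 [-4.000e-04  9.767e-01  2.148e-01 -2.280e-01]
 [-1.000e+00 -6.000e-04  8.000e-04  6.730e-02]
 [ 0.000e+00  0.000e+00  0.000e+00  1.000e+00]] [-0.28942594 -0.17190632 -2.56578621]
```

View pics/side12.png

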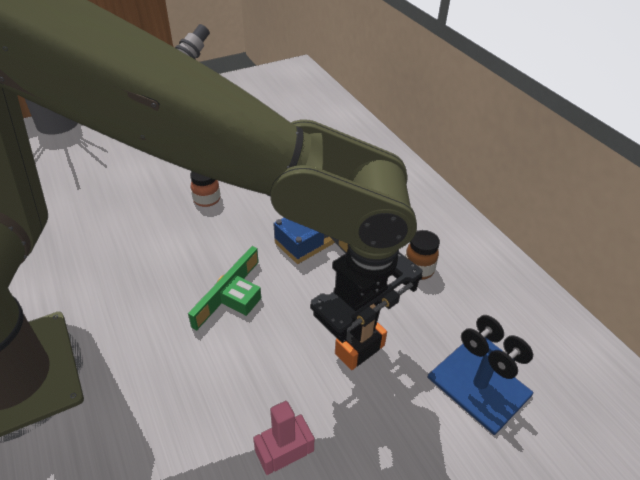

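The mallet is upright and just above clear bench at (363,345). Lowering it gently.

{"method": "jog_arm", "body": {"steps": "0.004 0 0 0 0 0;0.003 0 0 0 0 0;0.002 0 0 0 0 0;0 0 0 0 0 0;0 0 0 0 0 0"}}

```text
t: 38.85
eef_pos: [0.5541, -0.2278, 0.0575]
tcp_rot: [136.8, 90.0, 149.2]
force: [-0.1, 0.3, -2.4]
grip_width: 0.0276
```

{"method": "jog_arm", "body": {"steps": "0.0007 0 0 0 0 0;0.0007 0 0 0 0 0;0.0007 0 0 0 0 0;0 0 0 0 0 0;0 0 0 0 0 0"}}

```text
t: 39.35
eef_pos: [0.5543, -0.2279, 0.0557]
tcp_rot: [-40.9, 90.0, -28.5]
force: [0.4, -1.6, -3.9]
grip_width: 0.0278
```

{"method": "jog_arm", "body": {"steps": "0.0005 0 0 0 0 0;0.0005 0 0 0 0 0;0.0005 0 0 0 0 0;0 0 0 0 0 0;0 0 0 0 0 0"}}

```text
t: 39.85
eef_pos: [0.5545, -0.228, 0.0557]
tcp_rot: [-50.9, 90.0, -38.5]
force: [-2.8, 0.8, 5.8]
grip_width: 0.0275
```

{"method": "jog_arm", "body": {"steps": "0.0005 0 0 0 0 0;0.0005 0 0 0 0 0;0.0005 0 0 0 0 0;0 0 0 0 0 0;0 0 0 0 0 0"}}

```text
t: 40.35
eef_pos: [0.5547, -0.2282, 0.0556]
tcp_rot: [-63.1, 90.0, -50.7]
force: [-7.0, 2.2, 12.9]
grip_width: 0.0279
```

{"method": "jog_arm", "body": {"steps": "-0.001 0 0 0 0 0;-0.0008 0 0 0 0 0;0 0 0 0 0 0;0 0 0 0 0 0;0 0 0 0 0 0"}}

```text
t: 40.85
eef_pos: [0.5547, -0.2282, 0.0556]
tcp_rot: [-44.4, 89.9, -32.0]
force: [-1.9, 0.7, 6.7]
grip_width: 0.0278
```

{"method": "jog_arm", "body": {"steps": "0 0 0 0 0 0;0 0 0 0 0 0;0 0 0 0 0 0;0 0 0 0 0 0;0 0 0 0 0 0", "jaw": 0}}

```text
t: 41.35
eef_pos: [0.5541, -0.2278, 0.0541]
tcp_rot: [143.9, 90.0, 156.3]
force: [-0.7, 0.4, -0.4]
grip_width: 0.0622
```

{"method": "jog_arm", "body": {"steps": "0 0 0 0 0 0;0 0 0 0 0 0;0 0 0 0 0 0;0 0 0 0 0 0;0 0 0 0 0 0"}}

```text
t: 41.85
eef_pos: [0.5542, -0.2279, 0.0544]
tcp_rot: [-44.1, 90.0, -31.7]
force: [-0.0, 0.6, -0.1]
grip_width: 0.0943
```

{"method": "jog_arm", "body": {"steps": "-0.01 0 0 0 0 0;-0.03 0 0 0 0 0;-0.04 0 0 0 0 0;-0.04 0 0 0 0 0;-0.03 -0.01 0 0 0 0"}}

```text
t: 42.35
eef_pos: [0.557, -0.2374, 0.2084]
tcp_rot: [-35.6, 89.8, -23.1]
force: [0.3, -1.0, -0.4]
grip_width: 0.095
```

{"method": "jog_arm", "body": {"steps": "-0.02 -0.03 -0.01 0 0 0;0 -0.04 -0.03 0 0 0;0 -0.04 -0.03 0 0 0;0 0 0 0 0 0;0 0 0 0 0 0"}}

```text
t: 42.85
eef_pos: [0.5111, -0.3609, 0.2249]
tcp_rot: [3.3, 90.0, 15.5]
force: [0.6, 0.8, 0.3]
grip_width: 0.0951
```

```bash
python3 - <<'E'
from h import *
s=sense();print(s['t'],s['eef_pos'],s['force'])
for n in('side','scene'):
    im,K,T=grab(n,n+'13.png');np.savez(n+'13.npz',K=K,T=T,im=im)
grab('wrist','wrist13.png')
E
```

```text
42.85 [ 0.51109928 -0.36091633  0.22493384] [0.62950038 0.80808913 0.28997729]
```

View pics/side13.png

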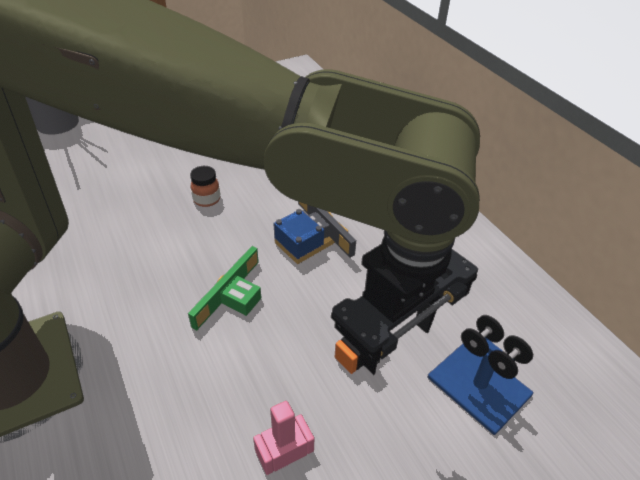

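View pics/scene13.png

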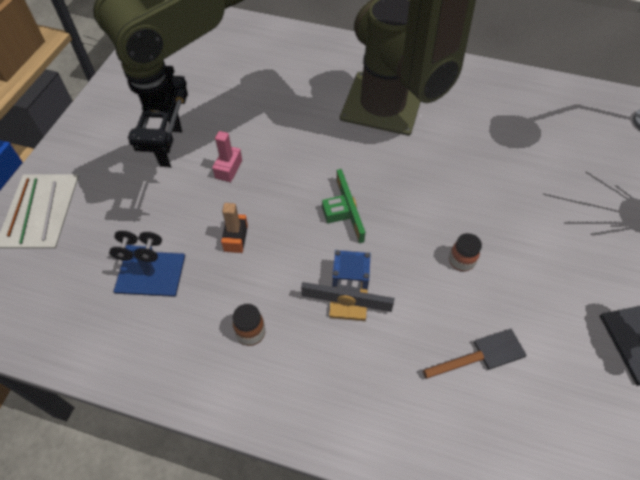

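The scene view shows the mallet standing upright at (233,230) with the gripper clear. The jars (466,252), (248,325) and the paddle are where they were. I'll check the gap from this second view.

```bash
python3 - <<'E'
from h import *
im=np.load('scene13.npz')['im']
cv2.imwrite('pics/crop13.png',cv2.resize(im[230:330,290:410][:,:,::-1],None,fx=6,fy=6,interpolation=cv2.INTER_CUBIC))
cv2.imwrite('pics/crop13m.png',cv2.resize(im[190:260,205:265][:,:,::-1],None,fx=6,fy=6,interpolation=cv2.INTER_CUBIC))
E
```

```text
(no output)
```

View pics/crop13.png

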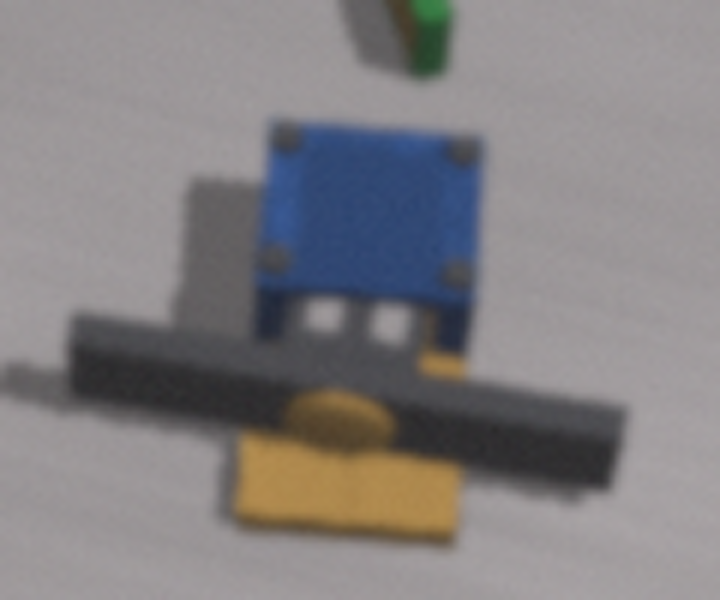

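View pics/crop13m.png

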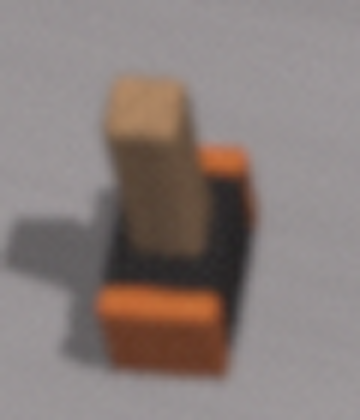

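```bash
python3 - <<'E'
from h import *
np.set_printoptions(precision=4,suppress=True)
d=np.load('scene13.npz');K,T=d['K'],d['T'];P=lambda x,y:(290+x/6,230+y/6)
w=lambda p,z:onz(K,T,P(*p),z)[:2]
b=(w((270,120),.06)+w((482,135),.06))/2;f=(w((236,517),.016)+w((455,532),.016))/2
ax=(f-b)/np.linalg.norm(f-b);print(np.linalg.norm(f-b))
q=[w(p,.06) for p in((73,314),(627,408),(73,347),(618,440))]
print('flange centre x rel origin',(np.mean(q,0)-b)@ax-.035,np.linalg.norm(q[0]-q[1]))
print('mallet top/mid',onz(K,T,(205+147/6,190+107/6),.126),'head',[onz(K,T,(205+x/6,190+y/6),.046) for x,y in((98,300),(222,297),(248,148))])
from cell import sign_off
print(sense()['t'],sense()['joint_velocities'].round(2));print(sign_off())
E
```

```text
0.14077636554654835
flange centre x rel origin 0.06951619865157226 0.1989138496038352
mallet top/mid [ 0.5529 -0.2222  0.126 ] head [array([ 0.5914, -0.2382,  0.046 ]), array([ 0.5762, -0.1938,  0.046 ]), array([ 0.5081, -0.2099,  0.046 ])]
43.0 [ 0.57 -0.07  0.19 -0.19 -0.11 -0.07]
the job is handed in; nothing more can be done
None
```

The insert is out within the wanted range and the mallet is standing on the bench; I handed the job in at 43 s of the allowed 72 s. `sign_off()` gives no verdict.

I gripped the mallet by its handle and tapped slowly, right and left ears in turn, seven taps in all. Most taps stopped at 11–17 N. The second right tap overshot to about 25 N, against the 60 N limit. The last left tap met only about 2 N and moved the ear further than the others.

**Flange position:**

| View | Flange centre from holder origin | Gap to holder front |
|---|---|---|
| Wrist camera | about 71 mm | about 29 mm |
| Scene camera, after release | 69.5 mm | 27.5 mm |

- The two views differ by about 1.5 mm; both are well inside 60–84 mm.
- The insert was left turned by about 0.1 rad, left ear ahead.

**Mallet:** it stands upright and released near (0.554, −0.226), with the gripper clear. I judged upright by eye and by the handle top lying over the head. I did not compute a tilt angle.

**Other objects:** the jars, paddle and look-alikes look unmoved, by eye only. Nothing but the mallet was meant to touch the insert, and no unexpected forces showed in the readings at the end of each move.

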